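Charge the glaze mill and close its hatch

ROBOT

A 6-joint arm with a two-finger parallel gripper is mounted at the origin on the work surface. World frame = base frame: x ahead of the robot, y to its left, z up, the work surface at z = 0. Lengths are in m, angles in rad, forces in N, time in s.
With the tool pointing down it reaches from about 0.225 to 0.875 m from the base axis. Payload 3.4 kg.
Tool frame: the origin (TCP) lies at the very end of the fingers, on their centre line; the grasp point (between the pads) lies 19 mm behind it (grip_depth is the distance from the TCP to the grasp point, in m); x points along the fingers, z is the direction in which the jaws open and shut, and the axes are right-handed (so a half turn about x gives the same grasp; the last joint's range is limited). The gripper opens to 85 mm and grips with 20 to 120 N. Pads are 22 mm wide; open, the fingers measure 114 mm over their backs; the gripper's body (76 mm by 85 mm) begins 54 mm behind the grasp point. The pads swing forward as they close: fully open they stand 13 mm farther back than shut.
Start: joints at [1.063, 0.276, 1.505, -0, 1.361, -0.121], TCP at [0.217, 0.533, 0.231] pointing down, gripper open.
Joint ranges: [-2.89, 2.89], [-0.75, 2.08], [0.22, 2.7], [-1.18, 4.32], [0.11, 2.71], [-2.7, 2.7]. Speed limits (rad/s): [2.57, 2.57, 3.14, 3.14, 3.14, 3.14].

INTERFACE

Orientations are given as a unit quaternion [w, x, y, z].
In Python, from rig import get_state, get_image, sign_off, grip_depth gives the robot as it stands. The module is installed in compiled form; this text tells all that it offers.
- The arm moves only by the tool arm_command, never from a script. Its argument "series" is a list of rows, each an object with "dp": the shift along the tool's x, y, z scaled (see below), a list of three; "angular": the turn, a rotation vector about the tool's x, y, z scaled (see below), a list of three; "gripper": the finger opening in mm, from 0 to 85.4. A call has exactly 8 rows; each row shifts and turns the pose as measured when the row begins, along the tool's axes as they then stand; what a row does not reach is not made up. The controller multiplies each number of a shift by 0.12 m and each number of a turn by 90 degrees. A row lasts 1/8 s, in which the tool goes at most 62.5 mm and 10.7 degrees, less where a joint would pass 70% of its speed; a pose out of reach is approached as far as the arm can. A call with a number of a shift or a turn outside -1 to 1 is refused whole. A call with a gripper value outside its range is refused whole. The fingers move at their own pace and stop on an object; "grip_force" is the grip in N (left out, the last holds). Time passes only in rows, so rows that do not move let the fingers close, or fill a call up. It gives the time, the measured TCP pose, the force and the opening at its end, in the units of the state.
- get_state(): the state, without advancing time (a new reading comes with each control period).
- get_image(name): name is "side" or "top"; returns a dict with "image" (480x640x3 uint8, blue, green, red), "depth" (480x640 float32, m along the optical axis (not along the pixel's ray), 0 where there is no reading), "mtx" (3x3 intrinsics, pixels), "k1" (the pictures are not rectified: a ray, as slopes to the right and down, at radius r is drawn at 1 + k1 r^2 times it, then the intrinsics apply), "view" (4x4, takes a point from world to camera coordinates). Camera axes: x right, y up, looking along -z (the intrinsics and any distortion apply to the point x, -y, -z); pixel columns grow to the right and rows downward; lengths in m; the calibration is good to about 2 mm. A picture is of the moment at which its call begins.
- sign_off(): hands the job in, once; it reports no verdict.
The state is a dict: "clock": time; "qpos": joint angles; "qd": joint speeds; "effort": joint torques, N m; "position": TCP position; "ee_rot": TCP orientation; "contact_force": force on the tool from outside, world axes, zero at the start; "moment": the same for the moment, N m; "width": finger opening in m.
Only numpy, scipy, OpenCV 4.12 (cv2) and the standard library are available. Lean on these libraries where they do the work, as an engineer would, in place of code of your own. Each camera call takes 0.05 s, during which the arm holds its last target. There are 200 camera calls.

TASK

Use the scoop to lift at least three of the four grinding balls out of the trough together and tip them into the mill's mouth, then stand the scoop upright again in the trough or on a free spot of the table. Take the steel lid from its sloping rest, hook its lip under the mill's ledge with the lid tilted, and swing it down until it sits flat and fully home, then let go. Leave the other things on the table where they are.

Things in the scene. Friction and masses are not known exactly. Their poses are not given: they have to be found in the camera images.
- mill: Fixed grey metal glaze mill: chest 192 (x) by 170 (y), 100 tall, round motor low on its +x end (to x = +176, up to 95 high). Origin on the table under the middle of the mouth, z up, x from the ledge (the robot's side) across the mouth. Mouth in the flat top: 106 (x) by 98 (y), 90 deep, straight walls.
- mill_mouth (a point): Centre of the mill's mouth, level with the mill's flat top, 100 above the table; axes as the mill. With the lid home its panel lies on the top, the plug is centred in the mouth, 12 of the lip is under the ledge, and the lid's grip point is 12 in +x of here and 36.5 above.
- mill_in (a point): Middle of the mill's inside, 20 above the table (10 above the inner floor); a ball within 66 of it is inside the mill.
- mill_ledge (a point): Middle of the front lower edge of the ledge, at mill x = -72, 15 above the mill's top; axes as the mill. The ledge is a dark steel strip, 120 long (y), 6 thick, reaching back to x = -104; a web closes the slot under it from x = -92 back, so the slot is 15 high, 20 deep and open towards the mouth.
- lid_grip (a point): Centre of the wooden grip bar of the loose steel lid (about 350 g). Lid axes: x from the lip across the lid, z out of its top. Bar 62 long (y), 14 thick (x), 27 high (z), 18 clear above the panel. From here: panel 5 thick, underside at z = -36.5, x -82 to +54, y +-56. Starts on the rest, sloping 22 degrees, lip end low. (Plug and lip: see lid_lip.)
- lid_lip (a point): Middle of the end edge of the lid's lip, half-way up its 5 thickness; axes as the lid; the grip point is at x = +96, z = +34 from here. The lip is the panel's narrower end, 72 wide, 14 long. Plug under the panel: 97 (x) by 88 (y), 12 deep, from x = +35.5 to +132.5 from here, underside at z = -14.5.
- rest: Fixed plywood rest of the lid, 124 x 110, its top sloping 22 degrees up towards its +x; a strip 7.5 high stops the plug's low side. Origin on the table under its middle, where the slope is 45 high.
- trough: Fixed grey plastic trough, outside 188 (x) by 81 (y), walls and floor 4 thick: inside x -90 to +90, y +-36.5. Walls 34 high, but the -x end wall only 18. Origin under its middle on the table. The scoop stands in its -x half facing +x, the balls lie in its +x half.
- scoop_grip (a point): Grip point on the loose scoop's wooden handle, a bar 18 by 22 (y), 100 long, leaning 18 degrees back (top towards -x); the bar goes on 25 above this point. Scoop about 160 g, 67 wide; axes: x to its open front, z up when it stands flat. From here: underside of the floor at z = -94, back wall at x = +26, lip tip at x = +100.
- scoop_in (a point): Middle of the scoop's underside; axes as the scoop; the grip point is at x = -62, z = +94 from here. Floor 2.5 thick, x -37 to +30; then a wedge down to the lip's thin tip at x = +38, its crest 1 above the floor, so that balls roll out once the front dips beyond some 25 degrees. Side walls 28 high, back wall 34.
- ball0_center (a point): Centre of a white ceramic grinding ball, 26 dia, 25 g, smoothly glazed; rolls freely.
- ball1_center (a point): Centre of a white ceramic grinding ball, 26 dia, 25 g, smoothly glazed; rolls freely.
- ball2_center (a point): Centre of a white ceramic grinding ball, 26 dia, 25 g, smoothly glazed; rolls freely.
- ball3_center (a point): Centre of a white ceramic grinding ball, 26 dia, 25 g, smoothly glazed; rolls freely.
- prop: Bystander: upright pale plaster kiln post, 34 dia x 60 tall; origin at its underside.
- jar: Bystander: small white lidded jar, 48 dia x 70 tall; origin at its underside.
- cup: Bystander: terracotta cup, 72 dia x 75 tall; origin at its underside.
- brush: Bystander: brush lying flat, about 200 long; origin at its underside.
Things that resemble listed ones, but are neither listed nor needed, are in the scene too. Leave any purple look-alike of the part that bears scoop_grip alone.

How it is judged:
On the way, in this order (a step that is already met when the one before it is completed fails the run):
1. at least three balls lie in the scoop, lifted clear of the trough ((distance between each of ball0_center, ball1_center, ball2_center and scoop_in below 0.045 m or distance between each of ball0_center, ball1_center, ball3_center and scoop_in below 0.045 m or distance between each of ball0_center, ball2_center, ball3_center and scoop_in below 0.045 m or distance between each of ball1_center, ball2_center, ball3_center and scoop_in below 0.045 m) and height (world z) of scoop_grip above 0.13 m), for 0.2 s.
2. at least three balls are down inside the mill ((distance between each of ball0_center, ball1_center, ball2_center and mill_in below 0.066 m or distance between each of ball0_center, ball1_center, ball3_center and mill_in below 0.066 m or distance between each of ball0_center, ball2_center, ball3_center and mill_in below 0.066 m or distance between each of ball1_center, ball2_center, ball3_center and mill_in below 0.066 m)), for 0.2 s.
3. the lid's lip is under the ledge while the lid is tilted by more than 7 degrees (x of lid_lip in the frame of mill between -0.094 and -0.075 m and y of lid_lip in the frame of mill between -0.03 and 0.03 m and z of lid_lip in the frame of mill between 0.098 and 0.115 m and angle between lid_lip's own z axis and vertical above 0.12 rad), for 0.1 s.
At the end, for the whole second after the job is handed in: At least three balls are inside the mill; the lid lies flat (within 2 degrees) on the mill's top, within 6 mm (x) and 8 mm (y) of centred, its lip under the ledge; the scoop stands upright (within 8 degrees) on the table or in the trough; nothing is held ((distance between each of ball0_center, ball1_center, ball2_center and mill_in below 0.066 m or distance between each of ball0_center, ball1_center, ball3_center and mill_in below 0.066 m or distance between each of ball0_center, ball2_center, ball3_center and mill_in below 0.066 m or distance between each of ball1_center, ball2_center, ball3_center and mill_in below 0.066 m) and x of lid_grip in the frame of mill_mouth between 0.006 and 0.018 m and y of lid_grip in the frame of mill_mouth between -0.008 and 0.008 m and z of lid_grip in the frame of mill_mouth between 0.033 and 0.039 m and x of lid_lip in the frame of mill below -0.076 m and angle between lid_grip's own z axis and vertical below 0.04 rad and angle between scoop_grip's own z axis and vertical below 0.15 rad and height (world z) of scoop_grip between 0.089 and 0.109 m); the robot touches nothing.
It fails at once if a bystander is pushed more than 40 mm or knocked over (distance of any of prop, jar, cup, brush from where it was at the start of the episode above 0.04 m or angle between any of prop, jar, cup's own z axis and vertical above 0.5 rad).
It also fails if it takes over 72 s, if anything falls off the work surface, if the arm or the gripper's body presses on something with over 40 N, if the wrist force passes 120 N, or if a joint passes its speed limit or range.

## Working session

There is one attempt and no reset: what is moved stays moved. The work goes in short steps, Python scripts to look and compute and a tool call to move; the robot and the scene stay as the last step left them, time stands still between calls to the robot, and variables do not carry over. Pictures are saved under pics/ and viewed, about 8 in all and at most 12, crops included, and the job is handed in when it is done.

Besides the shell and the picture viewer there is one more tool, called after "Request:" as name(argument=value, ...) on one line, values as JSON. arm_command: Moves the arm, as the interface text tells. Its arguments: {"type":"object","properties":{"series":{"type":"array","items":{"type":"object","properties":{"dp":{"type":"array","items":{"type":"number"}},"angular":{"type":"array","items":{"type":"number"}},"gripper":{"type":"number"}}}},"grip_force":{"type":"number"}},"required":["series"]}

```bash
mkdir -p pics; cat > h.py <<'E'
import numpy as np, cv2
from rig import *
from scipy.spatial.transform import Rotation as R
def points(d):
    """world xyz per pixel from depth"""
    h,w=d['depth'].shape; K=np.array(d['mtx']); k=d['k1']
    u,v=np.meshgrid(np.arange(w),np.arange(h))
    x=(u-K[0,2])/K[0,0]; y=(v-K[1,2])/K[1,1]
    rd=np.hypot(x,y); r=rd.copy()
    for _ in range(10): r=rd/(1+k*r*r)
    s=np.where(rd>0,r/np.maximum(rd,1e-9),1); x=x*s;y=y*s
    z=d['depth']; P=np.stack([x*z,-y*z,-z,np.ones_like(z)],-1)
    W=P@np.linalg.inv(np.array(d['view'])).T
    W[z==0]=np.nan
    return W[...,:3]
def snap(n):
    d=get_image(n); return d,points(d)
E
python3 - <<'E'
from h import *
print(get_state())
for n in('top','side'):
    d,P=snap(n); cv2.imwrite(f'pics/{n}0.png',d['image']); np.savez(f'{n}0.npz',P=P,im=d['image'])
    print(n,d['mtx'],d['k1'],np.linalg.inv(np.array(d['view'])).round(3))
E
```

```text
{'clock': 0.0, 'qpos': array([ 1.06299162e+00,  2.76628168e-01,  1.50615564e+00, -2.60944434e-06,
        1.36065850e+00, -1.21016161e-01]), 'qd': array([ 0.00018207, -0.00020548, -0.00205884, -0.00012048, -0.00150919,
        0.00062991]), 'effort': array([-1.56530132e-03, -4.16769683e+01, -2.45809060e+01, -1.93037686e-04,
        1.07195653e-02, -9.35552649e-07]), 'position': array([0.21665797, 0.53205649, 0.23041181]), 'ee_rot': array([ 0.58619157, -0.39488081,  0.58735625,  0.39428572]), 'contact_force': array([0.07564245, 0.1060399 , 0.63779709]), 'moment': array([-0.04506989, -0.06244234, -0.06751403]), 'width': 0.08532612833177024}
top [[494.38470194   0.         320.31246745]
 [  0.         494.38470194 238.50127314]
 [  0.           0.           1.        ]] 0.045128099163107484 [[ 0.026  0.993 -0.118  0.364]
 [-1.     0.025 -0.008  0.051]
 [-0.005  0.118  0.993  1.111]
 [ 0.     0.     0.     1.   ]]
side [[521.89660193   0.         323.14755557]
 [  0.         521.89660193 232.9055886 ]
 [  0.           0.           1.        ]] -0.053336505166571575 [[ 0.683  0.516 -0.517 -0.08 ]
 [-0.73   0.468 -0.499 -0.453]
 [-0.016  0.718  0.696  0.813]
 [ 0.     0.     0.     1.   ]]
```

View pics/top0.png

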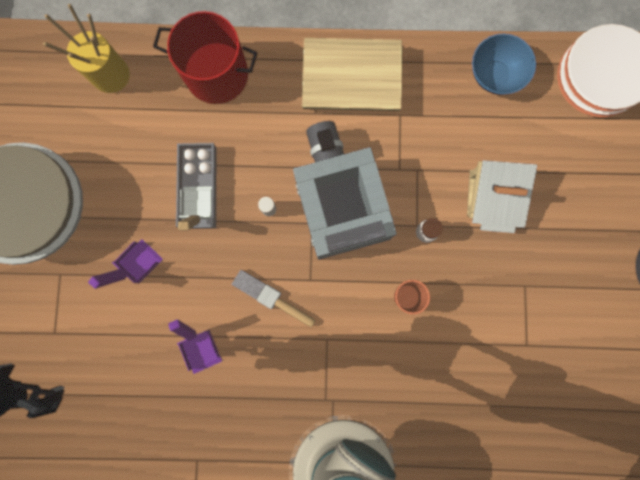

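View pics/side0.png

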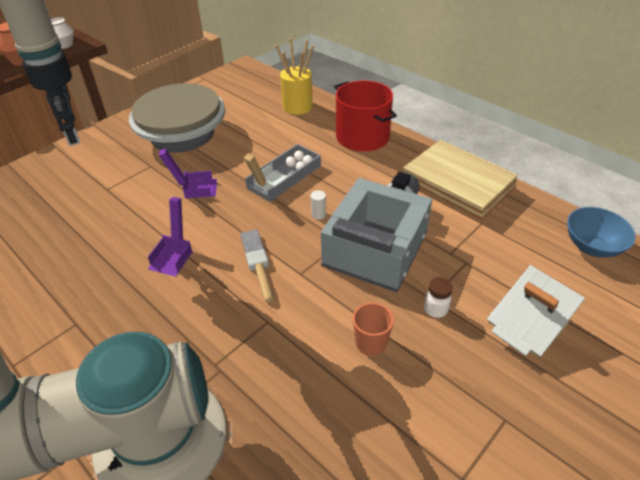

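The top view shows the trough around (197,187), with the wooden-handled scoop at (197,203), handle (188,222), and the balls at (197,162). The mill is at (343,200) with its ledge on the robot side. The lid, with its bar at (512,190), sits on the rest with its lip near (500,230).

Things that could be taken for the scoop: purple at (138,262), purple at (200,350), and the grey one with a wooden handle in the trough at (197,203). I choose the grey one in the trough. Next I'll measure and take a close crop.

```bash
cat > m.py <<'E'
from h import *
T=np.load('top0.npz');S=np.load('side0.npz')
def rect(pts):
    r=cv2.minAreaRect((pts[:,:2]*1000).astype(np.float32)); return [np.round(a,1) for a in r]
P=T['P'];im=T['im']
def reg(P,u0,u1,v0,v1,z0,z1):
    q=P[v0:v1,u0:u1].reshape(-1,3); return q[(q[:,2]>z0)&(q[:,2]<z1)]
q=reg(P,285,405,140,262,.092,.107);print('mill top',len(q),rect(q),np.median(q[:,2]))
q=reg(P,285,405,140,262,.113,.13);print('ledge',len(q),rect(q),np.median(q[:,2]))
q=reg(P,310,380,160,235,.0,.04);print('mill floor',len(q),rect(q),np.median(q[:,2]))
q=reg(P,170,225,135,235,.028,.04);print('trough',len(q),rect(q))
q=reg(P,170,225,135,235,.012,.2);print('trough+',len(q),rect(q))
hsv=cv2.cvtColor(im,cv2.COLOR_BGR2HSV)
# balls
w=((hsv[...,1]<40)&(hsv[...,2]>190)).astype(np.uint8)
n,l,st,c=cv2.connectedComponentsWithStats(w)
for i in range(1,n):
    if st[i,4]>15 and 170<c[i][0]<225 and 140<c[i][1]<235: 
        print('white',st[i],c[i].round(1),np.nanmedian(P[l==i],0).round(4),np.nanmax(P[l==i][:,2]).round(4))
# lid bar & panel
for nm,D in(('top',T),('side',S)):
    h=cv2.cvtColor(D['im'],cv2.COLOR_BGR2HSV); PP=D['P']
    print(nm)
    reg2=(PP[...,0]>.38)&(PP[...,0]<.62)&(PP[...,1]<-.2)&(PP[...,1]>-.45)
    o=reg2&(h[...,1]>110)&(PP[...,2]>.075)
    q=PP[o];print('bar',len(q),rect(q),q.min(0).round(3),q.max(0).round(3),q.mean(0).round(4))
    o=reg2&(h[...,1]<40)&(PP[...,2]>.02)
    q=PP[o];print('panel',len(q),rect(q)); c=q.mean(0);n=np.linalg.svd(q-c)[2][2];print(c.round(4),n.round(3))
    # handle
    o=(PP[...,0]>.35)&(PP[...,0]<.6)&(PP[...,1]>.2)&(PP[...,1]<.4)&(PP[...,2]>.05)
    q=PP[o];print('handle',len(q),rect(q),q.min(0).round(3),q.max(0).round(3))
    for z in np.arange(.055,.125,.01):
        s=q[abs(q[:,2]-z)<.005]
        if len(s): print(round(z,3),len(s),s.mean(0).round(4),s.min(0).round(3),s.max(0).round(3))
c1=cv2.resize(im[130:240,160:280],None,fx=5,fy=5,interpolation=cv2.INTER_CUBIC)
c2=cv2.resize(S['im'][135:210,235:335],None,fx=5,fy=5,interpolation=cv2.INTER_CUBIC)[:375]
c3=np.zeros((925,600,3),np.uint8);c3[:550]=c1;c3[550:,:500]=c2
cv2.imwrite('pics/crop1.png',cv2.resize(c3,(380,586)))
E
python3 m.py
```

```text
mill top 4299 [array([584.9,  18. ]), array([236.3, 170. ]), np.float64(17.2)] 0.10055277557066256
ledge 952 [array([489.5, -11.1]), array([ 32.7, 119.7]), np.float64(17.1)] 0.12166515696672764
mill floor 1930 [array([593. ,   6.4]), array([171.2, 158.6]), np.float64(1.6)] 0.010946356641330701
trough 697 [array([606.2, 340.9]), array([188. ,  83.9]), np.float64(2.3)]
trough+ 1731 [array([595.9, 340.5]), array([208.6,  83.9]), np.float64(2.3)]
white [185 150   6   9  47] [187.4 153.8] [0.6757 0.3625 0.0279] 0.0322
white [198 150   7   9  54] [201.1 153.8] [0.6775 0.3323 0.0272] 0.0334
white [199 163   8   9  58] [202.8 166.9] [0.6465 0.3262 0.0279] 0.0341
white [185 164   7   9  53] [187.9 167.8] [0.644  0.3593 0.028 ] 0.0334
white [197 187  14  30 394] [203.7 201.1] [0.573  0.326  0.0068] 0.0405
top
bar 187 [array([ 593.2, -330.1]), array([60. , 15.9]), np.float64(84.4)] [ 0.584 -0.36   0.087] [ 0.604 -0.3    0.115] [ 0.5921 -0.3278  0.1073]
panel 2235 [array([ 570.2, -330.1]), array([113.2, 104.2]), np.float64(86.9)]
[ 0.5683 -0.3287  0.0508] [-0.377  0.027  0.926]
handle 214 [array
[... 938 characters left out ...]
028 -0.925]
handle 267 [array([511.8, 336. ]), array([40.9, 25.8]), np.float64(5.8)] [0.492 0.322 0.05 ] [0.533 0.348 0.124]
0.055 30 [0.5213 0.3309 0.0545] [0.511 0.325 0.05 ] [0.533 0.346 0.06 ]
0.065 31 [0.517  0.3305 0.0648] [0.507 0.324 0.06 ] [0.528 0.347 0.07 ]
0.075 28 [0.5123 0.3299 0.0755] [0.503 0.324 0.07 ] [0.524 0.343 0.08 ]
0.085 30 [0.5082 0.3296 0.0848] [0.502 0.323 0.08 ] [0.52  0.342 0.09 ]
0.095 31 [0.5057 0.3289 0.0946] [0.498 0.323 0.09 ] [0.517 0.347 0.099]
0.105 37 [0.502  0.3294 0.1047] [0.494 0.323 0.1  ] [0.515 0.344 0.11 ]
0.115 53 [0.4988 0.3323 0.1165] [0.492 0.322 0.111] [0.512 0.348 0.12 ]
0.125 27 [0.5015 0.3352 0.1217] [0.493 0.326 0.12 ] [0.509 0.346 0.124]
```

View pics/crop1.png

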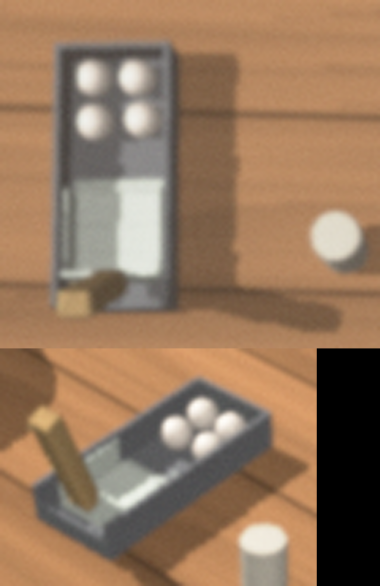

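The crop shows the wooden-handled grey scoop in the trough with four balls ahead of it: handle top around (75,300), balls (93..137, 77..120). No purple piece is near it. Next I'll write a planning helper and refine the mill.

```bash
cat >> h.py <<'E'
G=grip_depth if not callable(grip_depth) else grip_depth()
def quatR(q): return R.from_quat(np.r_[q[1:],q[0]])
def ori(yaw,pitch,flip=False,jaw='y'):
    """tool x = down, leaning `pitch` deg forward (along yaw dir); jaws along y or x of the yawed frame"""
    y=np.radians(yaw);p=np.radians(pitch)
    f=np.array([np.cos(y),np.sin(y),0]); l=np.array([-np.sin(y),np.cos(y),0])
    X=np.array([0,0,-1])*np.cos(p)+f*np.sin(p)
    Z=l if jaw=='y' else np.cross(X,l)
    if flip: Z=-Z
    return R.from_matrix(np.stack([X,np.cross(Z,X),Z],1))
def cur():
    s=get_state(); r=quatR(s['ee_rot']); return s,np.array(s['position']),r
def rows(waypts,p=None,r=None):
    """waypts: list of (grasp_pos, Rotation, nrows); straight-line + slerp rows"""
    if p is None: _,p,r=cur()
    g=p-r.apply([G,0,0])
    for tg,tr,n in waypts:
        dv=(r.inv()*tr).as_rotvec(); print(f'-- {np.linalg.norm(tg-g)*1000:.0f}mm {np.degrees(np.linalg.norm(dv)):.0f}deg n={n}')
        for i in range(n):
            g2=g+(tg-g)/n; r2=r*R.from_rotvec(dv/n)
            dp=r.inv().apply((g2+r2.apply([G,0,0]))-(g+r.apply([G,0,0])))/.12
            print(dp.round(3).tolist(),(dv/n/(np.pi/2)).round(3).tolist()); g,r=g2,r2
def rep():
    s,p,r=cur(); g=p-r.apply([G,0,0])
    print('t',round(s['clock'],2),'grasp',g.round(4),'X',r.apply([1,0,0]).round(3),'Z',r.apply([0,0,1]).round(3),'F',np.round(s['contact_force'],1),'w',round(s['width'],4),'q',np.round(s['qpos'],2))
E
python3 - <<'E'
from h import *
T=np.load('top0.npz');P=T['P'];exec(open('m.py').read().split("P=T['P']")[0].split("T=np")[1].join(['T=np','']))
m=np.zeros((480,640),bool);m[140:262,285:405]=1
top=(m&(P[...,2]>.0965)&(P[...,2]<.106)).astype(np.uint8)
cs,h=cv2.findContours(top,cv2.RETR_CCOMP,cv2.CHAIN_APPROX_NONE)
for c,hh in zip(cs,h[0]):
    if cv2.contourArea(c)>500:
        q=P[c[:,0,1],c[:,0,0]];q=q[np.isfinite(q[:,0])]
        q=q[(q[:,2]>.09)&(q[:,2]<.11)]; print(hh,len(q),rect(q))
rep(); s,p,r=cur()
for fl in(0,1):
    t=ori(2.3,30,fl); print(fl,np.degrees((r.inv()*t).magnitude()))
E
```

```text
[59  0  2 -1] 331 [array([563.7,  11.5]), array([192., 170.]), np.float64(17.2)]
[18 16 -1  1] 147 [array([491.6, -12.5]), array([ 39.3, 126.9]), np.float64(17.9)]
[48 46 -1  1] 188 [array([572. ,  14.4]), array([111.8, 101.6]), np.float64(17.6)]
t 0.1 grasp [0.2167 0.5321 0.2492] X [-0.001 -0.001 -1.   ] Z [ 0.377  0.926 -0.002] F [-0.8  0.1 -0. ] w 0.0853 q [ 1.06  0.28  1.51 -0.    1.36 -0.12]
0 38.55481532643169
1 156.40920851730317
```

```bash
python3 - <<'E'
from h import *
t=ori(2.3,30); X=t.apply([1,0,0]); g=np.array([.509,.336,.098])
rows([(g-X*.14,t,8),(g,t,6)])
E
```

```text
-- 300mm 39deg n=8
[0.031, -0.303, -0.102] [-0.033, -0.009, -0.041]
[0.042, -0.259, -0.103] [-0.033, -0.009, -0.041]
[0.049, -0.22, -0.101] [-0.033, -0.009, -0.041]
[0.053, -0.185, -0.098] [-0.033, -0.009, -0.041]
[0.055, -0.155, -0.094] [-0.033, -0.009, -0.041]
[0.055, -0.129, -0.089] [-0.033, -0.009, -0.041]
[0.053, -0.107, -0.084] [-0.033, -0.009, -0.041]
[0.051, -0.087, -0.078] [-0.033, -0.009, -0.041]
-- 207mm 0deg n=6
[0.258, -0.081, -0.099] [0.0, -0.0, 0.0]
[0.215, -0.068, -0.083] [0.0, -0.0, 0.0]
[0.179, -0.057, -0.069] [0.0, -0.0, 0.0]
[0.149, -0.047, -0.057] [0.0, -0.0, 0.0]
[0.124, -0.039, -0.048] [0.0, -0.0, 0.0]
[0.104, -0.033, -0.04] [0.0, -0.0, 0.0]
```

```bash
sed -i 's|for i in range(n):|g0=g\n        for i in range(n):|; s|g2=g+(tg-g)/n;|g2=g+(tg-g0)/n;|' h.py; python3 - <<'E'
from h import *
t=ori(2.3,30); X=t.apply([1,0,0]); g=np.array([.509,.336,.098])
rows([(g-X*.14,t,8),(g,t,6)])
E
```

```text
-- 300mm 39deg n=8
[0.031, -0.303, -0.102] [-0.033, -0.009, -0.041]
[0.048, -0.294, -0.118] [-0.033, -0.009, -0.041]
[0.064, -0.284, -0.133] [-0.033, -0.009, -0.041]
[0.079, -0.272, -0.148] [-0.033, -0.009, -0.041]
[0.094, -0.258, -0.162] [-0.033, -0.009, -0.041]
[0.107, -0.243, -0.176] [-0.033, -0.009, -0.041]
[0.119, -0.226, -0.19] [-0.033, -0.009, -0.041]
[0.129, -0.207, -0.202] [-0.033, -0.009, -0.041]
-- 140mm 0deg n=6
[0.194, -0.0, -0.0] [0.0, -0.0, 0.0]
[0.194, 0.0, -0.0] [0.0, -0.0, 0.0]
[0.194, -0.0, -0.0] [0.0, -0.0, 0.0]
[0.194, 0.0, -0.0] [0.0, -0.0, 0.0]
[0.194, 0.0, -0.0] [0.0, -0.0, 0.0]
[0.194, -0.0, -0.0] [0.0, -0.0, 0.0]
```

Request:
arm_command(series=[{"dp": [0.03,-0.303,-0.102],"angular": [-0.033,-0.009,-0.041],"gripper": 60},{"dp": [0.048,-0.294,-0.118],"angular": [-0.033,-0.009,-0.041],"gripper": 60},{"dp": [0.064,-0.284,-0.133],"angular": [-0.033,-0.009,-0.041],"gripper": 60},{"dp": [0.079,-0.272,-0.148],"angular": [-0.033,-0.009,-0.041],"gripper": 60},{"dp": [0.094,-0.258,-0.162],"angular": [-0.033,-0.009,-0.041],"gripper": 60},{"dp": [0.107,-0.243,-0.176],"angular": [-0.033,-0.009,-0.041],"gripper": 60},{"dp": [0.119,-0.226,-0.19],"angular": [-0.033,-0.009,-0.041],"gripper": 60},{"dp": [0.129,-0.207,-0.202],"angular": [-0.033,-0.009,-0.041],"gripper": 60}], grip_force=60)

```text
clock: 1.1
position: [0.4543, 0.33, 0.201]
ee_rot: [-0.602, 0.626, -0.334, -0.366]
contact_force: [-0.2, -0.4, 0.4]
width: 0.06
```

```bash
python3 - <<'E'
from h import *
rep()
t=ori(2.3,30); X=t.apply([1,0,0]); g=np.array([.509,.336,.098])
print((g-X*.14).round(4),X.round(3))
rows([(g,t,5)])
E
```

```text
t 1.1 grasp [0.4448 0.3296 0.2171] X [ 0.509  0.022 -0.861] Z [-0.056  0.998 -0.008] F [-0.2 -0.4  0.4] w 0.06 q [ 0.71  0.11  1.94 -0.5   0.72 -0.6 ]
[0.4391 0.3332 0.2192] [ 0.5    0.02  -0.866]
-- 135mm 1deg n=5
[0.226, 0.009, 0.006] [0.002, 0.0, 0.001]
[0.226, 0.008, 0.006] [0.002, 0.0, 0.001]
[0.226, 0.008, 0.006] [0.002, 0.0, 0.001]
[0.226, 0.008, 0.006] [0.002, 0.0, 0.001]
[0.226, 0.007, 0.006] [0.002, 0.0, 0.001]
```

Request:
arm_command(series=[{"dp": [0.226,0.008,0.006],"angular": [0.002,0,0.001],"gripper": 60},{"dp": [0.226,0.008,0.006],"angular": [0.002,0,0.001],"gripper": 60},{"dp": [0.226,0.008,0.006],"angular": [0.002,0,0.001],"gripper": 60},{"dp": [0.226,0.008,0.006],"angular": [0.002,0,0.001],"gripper": 60},{"dp": [0.226,0.008,0.006],"angular": [0.002,0,0.001],"gripper": 60},{"dp": [0,0,0],"angular": [0,0,0],"gripper": 10},{"dp": [0,0,0],"angular": [0,0,0],"gripper": 10},{"dp": [0,0,0],"angular": [0,0,0],"gripper": 10}], grip_force=60)

```text
clock: 2.1
position: [0.5194, 0.3344, 0.0777]
ee_rot: [-0.606, 0.619, -0.34, -0.366]
contact_force: [1.5, 2.9, -4.6]
width: 0.0209
```

```bash
python3 - <<'E'
from h import *
rep()
s,p,r=cur(); g=p-r.apply([G,0,0])
f=np.array([np.cos(.04),np.sin(.04),0])
rows([(g+f*.08-np.array([0,0,.001]),r,8)])
E
```

```text
t 2.1 grasp [0.5101 0.3339 0.0939] X [ 0.501  0.023 -0.865] Z [-0.041  0.999  0.003] F [ 1.5  2.9 -4.6] w 0.0209 q [ 0.62  0.33  2.02 -0.7   0.43 -0.4 ]
-- 80mm 0deg n=8
[0.043, -0.072, -0.0] [0.0, 0.0, 0.0]
[0.043, -0.072, -0.0] [0.0, 0.0, 0.0]
[0.043, -0.072, -0.0] [0.0, 0.0, 0.0]
[0.043, -0.072, -0.0] [0.0, 0.0, 0.0]
[0.043, -0.072, -0.0] [0.0, 0.0, 0.0]
[0.043, -0.072, -0.0] [0.0, 0.0, 0.0]
[0.043, -0.072, -0.0] [0.0, 0.0, 0.0]
[0.043, -0.072, -0.0] [0.0, 0.0, 0.0]
```

Request:
arm_command(series=[{"dp": [0.042,-0.072,0],"angular": [0,0,0],"gripper": 10},{"dp": [0.042,-0.072,0],"angular": [0,0,0],"gripper": 10},{"dp": [0.042,-0.072,0],"angular": [0,0,0],"gripper": 10},{"dp": [0.042,-0.072,0],"angular": [0,0,0],"gripper": 10},{"dp": [0.042,-0.072,0],"angular": [0,0,0],"gripper": 10},{"dp": [0.042,-0.072,0],"angular": [0,0,0],"gripper": 10},{"dp": [0.042,-0.072,0],"angular": [0,0,0],"gripper": 10},{"dp": [0.042,-0.072,0],"angular": [0,0,0],"gripper": 10}], grip_force=60)

```text
clock: 3.1
position: [0.6007, 0.3385, 0.0772]
ee_rot: [-0.606, 0.618, -0.341, -0.367]
contact_force: [-21.0, 5.9, 13.0]
width: 0.0209
```

```bash
python3 - <<'E'
from h import *
rep()
d,P=snap('top');d2,_=snap('side')
a=cv2.resize(d['image'][120:240,140:260],(480,480),interpolation=cv2.INTER_CUBIC)
b=cv2.resize(d2['image'][110:210,225:325],(480,480),interpolation=cv2.INTER_CUBIC)
cv2.imwrite('pics/push.png',cv2.resize(np.hstack([a,b]),(800,400)))
E
```

```text
t 3.1 grasp [0.5914 0.338  0.0934] X [ 0.497  0.024 -0.867] Z [-0.04   0.999  0.004] F [-21.    5.9  13. ] w 0.0209 q [ 0.54  0.41  1.88 -0.57  0.45 -0.61]
```

View pics/push.png

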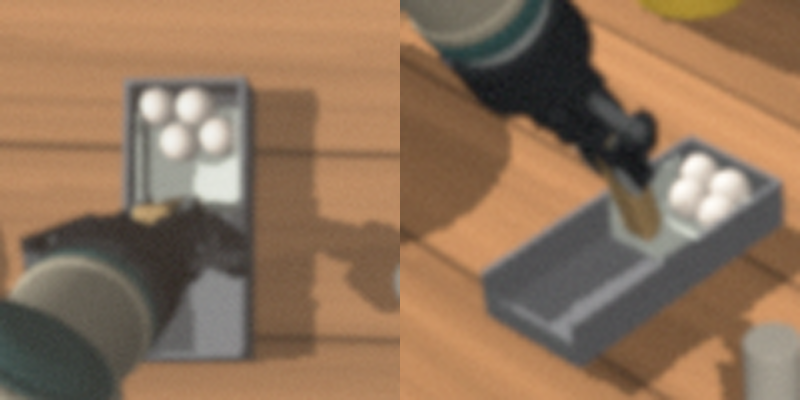

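Both views show all four balls on the scoop plate near the trough's end wall: (155,105), (192,105), (180,140) and (215,137) in the left half. The scoop is at the wall (about 21 N). Next I'll tilt it back about its tip and lift.

```bash
python3 - <<'E'
from h import *
s,p,r=cur(); g=p-r.apply([G,0,0])
f=np.array([np.cos(.04),np.sin(.04),0]);z=np.array([0,0,1])
g1=g+f*.003
w=[(g1,r,1)]
for k in range(1,8):
    a=np.radians(2*k); dx=.1-(.1*np.cos(a)+.094*np.sin(a))
    w.append((g1+f*(dx-.0003*k)+z*.0006*k,r*R.from_rotvec([0,0,-a]),1))
g2,r2=w[-1][:2]
w.append((g2+z*.13-f*.02,r2,8))
rows(w)
E
```

```text
-- 3mm 0deg n=1
[0.012, -0.022, 0.0] [0.0, 0.0, 0.0]
-- 4mm 2deg n=1
[-0.019, 0.017, 0.0] [0.0, -0.0, -0.022]
-- 3mm 2deg n=1
[-0.019, 0.016, 0.0] [-0.0, 0.0, -0.022]
-- 3mm 2deg n=1
[-0.019, 0.014, 0.0] [-0.0, 0.0, -0.022]
-- 3mm 2deg n=1
[-0.019, 0.013, 0.0] [0.0, -0.0, -0.022]
-- 3mm 2deg n=1
[-0.019, 0.011, 0.0] [-0.0, 0.0, -0.022]
-- 3mm 2deg n=1
[-0.019, 0.01, 0.0] [0.0, 0.0, -0.022]
-- 3mm 2deg n=1
[-0.019, 0.008, 0.0] [0.0, -0.0, -0.022]
-- 132mm 0deg n=8
[-0.112, -0.079, 0.001] [0.0, 0.0, -0.0]
[-0.112, -0.079, 0.001] [0.0, 0.0, -0.0]
[-0.112, -0.079, 0.001] [0.0, 0.0, -0.0]
[-0.112, -0.079, 0.001] [0.0, 0.0, -0.0]
[-0.112, -0.079, 0.001] [0.0, 0.0, -0.0]
[-0.112, -0.079, 0.001] [0.0, 0.0, -0.0]
[-0.112, -0.079, 0.001] [0.0, 0.0, -0.0]
[-0.112, -0.079, 0.001] [0.0, 0.0, -0.0]
```

Request:
arm_command(series=[{"dp": [0.012,-0.022,0],"angular": [0,0,0],"gripper": 10},{"dp": [-0.019,0.017,0],"angular": [0,0,-0.022],"gripper": 10},{"dp": [-0.019,0.016,0],"angular": [0,0,-0.022],"gripper": 10},{"dp": [-0.019,0.014,0],"angular": [0,0,-0.022],"gripper": 10},{"dp": [-0.019,0.013,0],"angular": [0,0,-0.022],"gripper": 10},{"dp": [-0.019,0.011,0],"angular": [0,0,-0.022],"gripper": 10},{"dp": [-0.019,0.01,0],"angular": [0,0,-0.022],"gripper": 10},{"dp": [-0.019,0.008,0],"angular": [0,0,-0.022],"gripper": 10}], grip_force=80)

```text
clock: 4.2
position: [0.5984, 0.3429, 0.1093]
ee_rot: [-0.637, 0.65, -0.283, -0.302]
contact_force: [-0.3, 1.1, -3.1]
width: 0.0211
```

```bash
python3 - <<'E'
from h import *
rep()
d,P=snap('top');d2,_=snap('side')
a=cv2.resize(d['image'][120:240,140:260],(480,480),interpolation=cv2.INTER_CUBIC)
b=cv2.resize(d2['image'][110:210,225:325],(480,480),interpolation=cv2.INTER_CUBIC)
cv2.imwrite('pics/tilt.png',cv2.resize(np.hstack([a,b]),(800,400)))
E
```

```text
t 4.2 grasp [0.5861 0.3425 0.1234] X [ 0.657  0.018 -0.753] Z [-0.034  0.999 -0.006] F [-0.3  1.1 -3.1] w 0.0211 q [ 0.61  0.37  1.98 -1.18  0.4   0.03]
```

View pics/tilt.png

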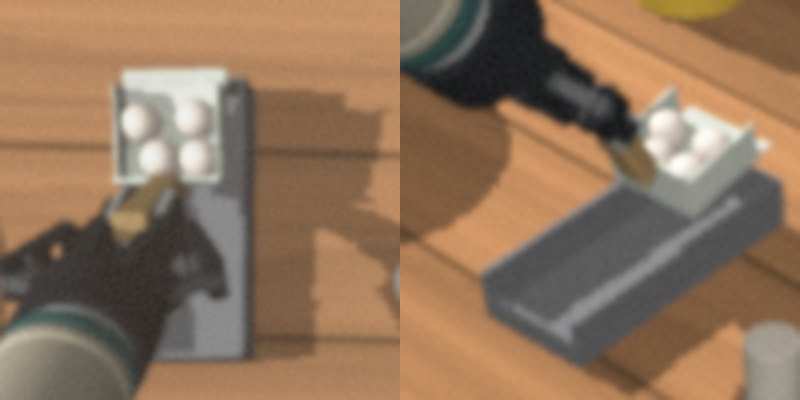

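All four balls are in the raised scoop: (138,120), (193,118), (157,157) and (196,157) in the left half. It is clear of the trough. Joint 4 is at its range end, so I'll lift while yawing toward radial.

```bash
python3 - <<'E'
from h import *
s,p,r=cur(); g=p-r.apply([G,0,0])
r1=R.from_rotvec([0,0,np.radians(14)])*r
rows([(np.array([.52,.32,.29]),r1,8)])
E
```

```text
-- 180mm 14deg n=8
[-0.176, -0.061, -0.02] [-0.015, -0.013, -0.0]
[-0.176, -0.06, -0.018] [-0.015, -0.013, -0.0]
[-0.177, -0.06, -0.015] [-0.015, -0.013, -0.0]
[-0.177, -0.06, -0.013] [-0.015, -0.013, -0.0]
[-0.177, -0.059, -0.011] [-0.015, -0.013, -0.0]
[-0.177, -0.059, -0.009] [-0.015, -0.013, -0.0]
[-0.178, -0.059, -0.007] [-0.015, -0.013, -0.0]
[-0.178, -0.059, -0.004] [-0.015, -0.013, -0.0]
```

Request:
arm_command(series=[{"dp": [-0.1,-0.035,-0.01],"angular": [-0.015,-0.013,0],"gripper": 10},{"dp": [-0.176,-0.06,-0.018],"angular": [-0.015,-0.013,0],"gripper": 10},{"dp": [-0.177,-0.06,-0.015],"angular": [-0.015,-0.013,0],"gripper": 10},{"dp": [-0.177,-0.06,-0.013],"angular": [-0.015,-0.013,0],"gripper": 10},{"dp": [-0.177,-0.059,-0.011],"angular": [-0.015,-0.013,0],"gripper": 10},{"dp": [-0.177,-0.059,-0.009],"angular": [-0.015,-0.013,0],"gripper": 10},{"dp": [-0.178,-0.059,-0.007],"angular": [-0.015,-0.013,0],"gripper": 10},{"dp": [-0.1,-0.035,-0.004],"angular": [-0.015,-0.013,0],"gripper": 10}], grip_force=80)

```text
clock: 5.3
position: [0.5367, 0.3207, 0.2605]
ee_rot: [-0.587, 0.684, -0.201, -0.382]
contact_force: [-0.2, 0.5, -3.1]
width: 0.021
```

```bash
python3 - <<'E'
from h import *
rep()
# geometry of pour in mill frame
M=np.array([.5722,.0143,0]);yaw=np.radians(17.3)
f=np.array([np.cos(yaw),np.sin(yaw),0]);z=np.array([0,0,1])
def grip(tipx,tipz,phi): # grip pos so that the scoop tip is at mill x=tipx, z=tipz with front-down phi
    a=np.radians(phi);dx=.1*np.cos(a)-.094*np.sin(a);dz=-.1*np.sin(a)-.094*np.cos(a)
    return M+f*(tipx-dx)+z*(tipz-dz)
for a in((-.02,.17,-11),(-.02,.14,20),(-.025,.115,30),(-.025,.11,60)):
    print(a,grip(*a).round(4))
t=ori(17.3,41)
rows([(grip(-.02,.17,-11)+z*.03,t,16)])
E
```

```text
t 5.3 grasp [0.5249 0.3175 0.2747] X [ 0.627  0.174 -0.759] Z [-0.287  0.958 -0.018] F [-0.2  0.5 -3.1] w 0.021 q [ 0.52  0.06  1.94 -0.36  0.48 -1.08]
(-0.02, 0.17, -11) [ 0.4423 -0.0262  0.2432]
(-0.02, 0.14, 20) [ 0.4941 -0.01    0.2625]
(-0.025, 0.115, 30) [ 0.5105 -0.0049  0.2464]
(-0.025, 0.11, 60) [0.5783 0.0162 0.2436]
-- 353mm 1deg n=16
[-0.058, 0.073, -0.159] [0.0, -0.001, -0.0]
[-0.058, 0.073, -0.159] [0.0, -0.001, -0.0]
[-0.058, 0.073, -0.159] [0.0, -0.001, -0.0]
[-0.058, 0.072, -0.159] [0.0, -0.001, -0.0]
[-0.058, 0.072, -0.159] [0.0, -0.001, -0.0]
[-0.059, 0.072, -0.159] [0.0, -0.001, -0.0]
[-0.059, 0.072, -0.159] [0.0, -0.001, -0.0]
[-0.059, 0.072, -0.158] [0.0, -0.001, -0.0]
[-0.059, 0.072, -0.158] [0.0, -0.001, -0.0]
[-0.06, 0.072, -0.158] [0.0, -0.001, -0.0]
[-0.06, 0.072, -0.158] [0.0, -0.001, -0.0]
[-0.06, 0.072, -0.158] [0.0, -0.001, -0.0]
[-0.06, 0.072, -0.158] [0.0, -0.001, -0.0]
[-0.061, 0.072, -0.158] [0.0, -0.001, -0.0]
[-0.061, 0.072, -0.158] [0.0, -0.001, -0.0]
[-0.061, 0.072, -0.158] [0.0, -0.001, -0.0]
```

Request:
arm_command(series=[{"dp": [-0.02,0.03,-0.06],"angular": [0,0,0],"gripper": 10},{"dp": [-0.04,0.055,-0.12],"angular": [0,0,0],"gripper": 10},{"dp": [-0.058,0.073,-0.159],"angular": [0,0,0],"gripper": 10},{"dp": [-0.058,0.073,-0.18],"angular": [0,0,0],"gripper": 10},{"dp": [-0.058,0.073,-0.18],"angular": [0,0,0],"gripper": 10},{"dp": [-0.058,0.073,-0.18],"angular": [0,0,0],"gripper": 10},{"dp": [-0.058,0.073,-0.18],"angular": [0,0,0],"gripper": 10},{"dp": [-0.058,0.073,-0.18],"angular": [0,0,0],"gripper": 10}], grip_force=80)

```text
clock: 6.3
position: [0.4948, 0.1456, 0.251]
ee_rot: [-0.58, 0.685, -0.21, -0.388]
contact_force: [0.7, -0.3, -2.5]
width: 0.0213
```

Request:
arm_command(series=[{"dp": [-0.06,0.073,-0.18],"angular": [0,0,0],"gripper": 10},{"dp": [-0.06,0.073,-0.18],"angular": [0,0,0],"gripper": 10},{"dp": [-0.06,0.073,-0.18],"angular": [0,0,0],"gripper": 10},{"dp": [-0.06,0.073,-0.17],"angular": [0,0,0],"gripper": 10},{"dp": [-0.06,0.073,-0.16],"angular": [0,0,0],"gripper": 10},{"dp": [-0.06,0.073,-0.15],"angular": [0,0,0],"gripper": 10},{"dp": [-0.04,0.05,-0.1],"angular": [0,0,0],"gripper": 10},{"dp": [-0.02,0.03,-0.05],"angular": [0,0,0],"gripper": 10}])

```text
clock: 7.3
position: [0.453, -0.0069, 0.2534]
ee_rot: [-0.572, 0.681, -0.232, -0.394]
contact_force: [-0.4, -0.2, -2.3]
width: 0.0213
```

```bash
cat > pour.py <<'E'
from h import *
M=np.array([.5722,.0143,0]);yaw=np.radians(17.3)
f=np.array([np.cos(yaw),np.sin(yaw),0]);z=np.array([0,0,1])
def grip(tipx,tipz,phi):
    a=np.radians(phi);dx=.1*np.cos(a)-.094*np.sin(a);dz=-.1*np.sin(a)-.094*np.cos(a)
    return M+f*(tipx-dx)+z*(tipz-dz)
E
python3 - <<'E'
from pour import *
rep()
rows([(grip(-.02,.15,10),ori(17.3,20),8),(grip(-.025,.12,30),ori(17.3,0),4),(grip(-.025,.112,60),ori(17.3,-30),6)])
d,P=snap('top');cv2.imwrite('pics/pre.png',cv2.resize(d['image'][120:280,260:440],(540,480),interpolation=cv2.INTER_CUBIC))
E
```

```text
t 7.3 grasp [ 0.4421 -0.0094  0.2684] X [ 0.581  0.135 -0.802] Z [-0.271  0.962 -0.035] F [-0.4 -0.2 -2.3] w 0.0213 q [-0.51 -0.22  2.15  0.6   0.8  -2.7 ]
-- 34mm 17deg n=8
[0.026, -0.014, -0.015] [-0.001, -0.003, 0.023]
[0.025, -0.014, -0.015] [-0.001, -0.003, 0.023]
[0.024, -0.015, -0.015] [-0.001, -0.003, 0.023]
[0.023, -0.016, -0.015] [-0.001, -0.003, 0.023]
[0.022, -0.017, -0.015] [-0.001, -0.003, 0.023]
[0.021, -0.018, -0.015] [-0.001, -0.003, 0.023]
[0.021, -0.018, -0.016] [-0.001, -0.003, 0.023]
[0.02, -0.019, -0.016] [-0.001, -0.003, 0.023]
-- 39mm 20deg n=4
[0.043, -0.054, -0.0] [0.0, 0.0, 0.056]
[0.037, -0.057, -0.0] [0.0, 0.0, 0.056]
[0.03, -0.06, -0.0] [0.0, 0.0, 0.056]
[0.024, -0.063, -0.0] [0.0, 0.0, 0.056]
-- 71mm 30deg n=6
[0.007, -0.085, 0.0] [0.0, 0.0, 0.056]
[-0.001, -0.085, -0.0] [0.0, 0.0, 0.056]
[-0.01, -0.085, 0.0] [0.0, 0.0, 0.056]
[-0.018, -0.084, 0.0] [0.0, 0.0, 0.056]
[-0.027, -0.082, -0.0] [0.0, 0.0, 0.056]
[-0.035, -0.079, 0.0] [0.0, 0.0, 0.056]
```

View pics/pre.png

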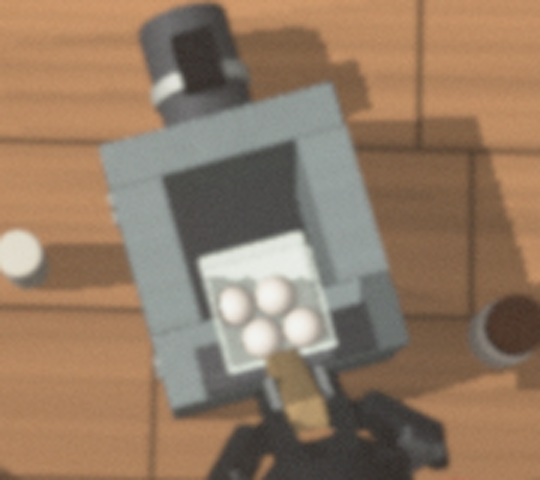

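The picture shows four balls in the scoop, (235,303), (273,295), (260,337) and (300,327), over the mouth's near part. Joint 6 is near its limit, and tipping relieves it.

Request:
arm_command(series=[{"dp": [0.026,-0.014,-0.015],"angular": [0,0,0.023],"gripper": 10},{"dp": [0.025,-0.014,-0.015],"angular": [0,0,0.023],"gripper": 10},{"dp": [0.024,-0.015,-0.015],"angular": [0,0,0.023],"gripper": 10},{"dp": [0.023,-0.016,-0.015],"angular": [0,0,0.023],"gripper": 10},{"dp": [0.022,-0.017,-0.015],"angular": [0,0,0.023],"gripper": 10},{"dp": [0.021,-0.018,-0.015],"angular": [0,0,0.023],"gripper": 10},{"dp": [0.021,-0.018,-0.016],"angular": [0,0,0.023],"gripper": 10},{"dp": [0.02,-0.019,-0.016],"angular": [0,0,0.023],"gripper": 10}])

```text
clock: 8.35
position: [0.4782, -0.0092, 0.239]
ee_rot: [-0.505, 0.638, -0.33, -0.48]
contact_force: [-0.5, -0.2, -3.0]
width: 0.0212
```

```bash
python3 - <<'E'
from pour import *
rep()
rows([(grip(-.025,.12,30),ori(17.3,0),4),(grip(-.025,.112,65),ori(17.3,-35),6)])
E
```

```text
t 8.35 grasp [ 0.4722 -0.0104  0.2567] X [ 0.323  0.064 -0.944] Z [-0.279  0.96  -0.031] F [-0.5 -0.2 -3. ] w 0.0212 q [-0.28 -0.05  1.92  0.18  0.98 -2.22]
-- 39mm 19deg n=4
[0.036, -0.059, -0.01] [-0.002, -0.005, 0.053]
[0.03, -0.062, -0.01] [-0.002, -0.005, 0.053]
[0.024, -0.064, -0.011] [-0.002, -0.005, 0.053]
[0.017, -0.066, -0.011] [-0.002, -0.005, 0.053]
-- 83mm 35deg n=6
[0.012, -0.099, 0.0] [-0.0, 0.0, 0.065]
[0.0, -0.099, -0.0] [-0.0, 0.0, 0.065]
[-0.012, -0.099, -0.0] [-0.0, 0.0, 0.065]
[-0.023, -0.097, 0.0] [-0.0, 0.0, 0.065]
[-0.035, -0.094, 0.0] [-0.0, 0.0, 0.065]
[-0.046, -0.09, -0.0] [-0.0, 0.0, 0.065]
```

Request:
arm_command(series=[{"dp": [0.036,-0.059,-0.01],"angular": [-0.002,-0.005,0.053],"gripper": 10},{"dp": [0.03,-0.062,-0.01],"angular": [-0.002,-0.005,0.053],"gripper": 10},{"dp": [0.024,-0.064,-0.011],"angular": [-0.002,-0.005,0.053],"gripper": 10},{"dp": [0.017,-0.066,-0.011],"angular": [-0.002,-0.005,0.053],"gripper": 10},{"dp": [0.012,-0.099,0],"angular": [0,0,0.065],"gripper": 10},{"dp": [0,-0.099,0],"angular": [0,0,0.065],"gripper": 10},{"dp": [-0.012,-0.099,0],"angular": [0,0,0.065],"gripper": 10},{"dp": [-0.023,-0.097,0],"angular": [0,0,0.065],"gripper": 10}])

```text
clock: 9.35
position: [0.5624, 0.0178, 0.2282]
ee_rot: [0.29, -0.472, 0.527, 0.644]
contact_force: [0.2, -0.9, -1.0]
width: 0.021
```

```bash
python3 - <<'E'
from pour import *
rep()
rows([(grip(-.025,.112,65),ori(17.3,-35),4)])
print('lift');rows([(np.array([.50,-.02,.32]),ori(0,-5),8)],*[ (lambda g,t:(g+t.apply([G,0,0])))(grip(-.025,.112,65),ori(17.3,-35)),ori(17.3,-35)])
E
```

```text
t 9.35 grasp [0.5696 0.0202 0.2453] X [-0.387 -0.124 -0.914] Z [-0.302  0.953 -0.002] F [ 0.2 -0.9 -1. ] w 0.021 q [-0.01  0.49  1.25 -0.13  1.8  -1.89]
-- 20mm 11deg n=4
[-0.01, -0.03, -0.013] [0.001, -0.001, 0.031]
[-0.012, -0.03, -0.013] [0.001, -0.001, 0.031]
[-0.014, -0.029, -0.013] [0.001, -0.001, 0.031]
[-0.016, -0.029, -0.013] [0.001, -0.001, 0.031]
lift
-- 125mm 35deg n=8
[-0.009, 0.119, -0.01] [0.023, -0.008, -0.041]
[-0.017, 0.118, -0.014] [0.023, -0.008, -0.041]
[-0.026, 0.116, -0.019] [0.023, -0.008, -0.041]
[-0.034, 0.113, -0.023] [0.023, -0.008, -0.041]
[-0.042, 0.11, -0.027] [0.023, -0.008, -0.041]
[-0.05, 0.106, -0.03] [0.023, -0.008, -0.041]
[-0.058, 0.101, -0.034] [0.023, -0.008, -0.041]
[-0.066, 0.095, -0.037] [0.023, -0.008, -0.041]
```

Request:
arm_command(series=[{"dp": [-0.01,-0.03,-0.013],"angular": [0,0,0.031],"gripper": 10},{"dp": [-0.012,-0.03,-0.013],"angular": [0,0,0.031],"gripper": 10},{"dp": [-0.014,-0.029,-0.013],"angular": [0,0,0.031],"gripper": 10},{"dp": [-0.016,-0.029,-0.013],"angular": [0,0,0.031],"gripper": 10},{"dp": [0,0,0],"angular": [0,0,0],"gripper": 10},{"dp": [-0.25,0,0],"angular": [0,0,0],"gripper": 10},{"dp": [-0.25,0,0],"angular": [0,0,0],"gripper": 10},{"dp": [-0.25,0,0],"angular": [0,0,0],"gripper": 10}])

```text
clock: 10.35
position: [0.6363, 0.042, 0.2938]
ee_rot: [0.224, -0.421, 0.566, 0.672]
contact_force: [0.3, 0.2, -1.8]
width: 0.0207
```

```bash
python3 - <<'E'
from pour import *
rep()
# place on free table spot
pl=np.array([.32,-.36,.094])
rows([(np.array([.34,-.30,.25]),ori(-40,20),16)])
d,P=snap('top');d2,_=snap('side')
a=cv2.resize(d['image'][100:340,240:560],(400,300));b=cv2.resize(d2['image'][100:400,240:640],(400,300))
cv2.imwrite('pics/poured.png',np.hstack([cv2.resize(d['image'][100:340,260:580],(533,400)),cv2.resize(d2['image'][150:300,300:400],(267,400))]))
E
```

```text
t 10.35 grasp [0.6465 0.0453 0.3092] X [-0.545 -0.176 -0.82 ] Z [-0.313  0.95   0.004] F [ 0.3  0.2 -1.8] w 0.0207 q [ 0.04  0.72  0.76 -0.2   2.25 -1.92]
-- 465mm 78deg n=16
[0.144, 0.145, -0.12] [0.042, -0.005, -0.035]
[0.134, 0.144, -0.131] [0.042, -0.005, -0.035]
[0.125, 0.142, -0.142] [0.042, -0.005, -0.035]
[0.115, 0.139, -0.153] [0.042, -0.005, -0.035]
[0.106, 0.135, -0.163] [0.042, -0.005, -0.035]
[0.097, 0.129, -0.173] [0.042, -0.005, -0.035]
[0.088, 0.122, -0.183] [0.042, -0.005, -0.035]
[0.08, 0.115, -0.192] [0.042, -0.005, -0.035]
[0.072, 0.106, -0.2] [0.042, -0.005, -0.035]
[0.064, 0.096, -0.208] [0.042, -0.005, -0.035]
[0.057, 0.086, -0.215] [0.042, -0.005, -0.035]
[0.05, 0.074, -0.221] [0.042, -0.005, -0.035]
[0.044, 0.062, -0.227] [0.042, -0.005, -0.035]
[0.039, 0.049, -0.231] [0.042, -0.005, -0.035]
[0.034, 0.036, -0.235] [0.042, -0.005, -0.035]
[0.03, 0.022, -0.238] [0.042, -0.005, -0.035]
```

View pics/poured.png

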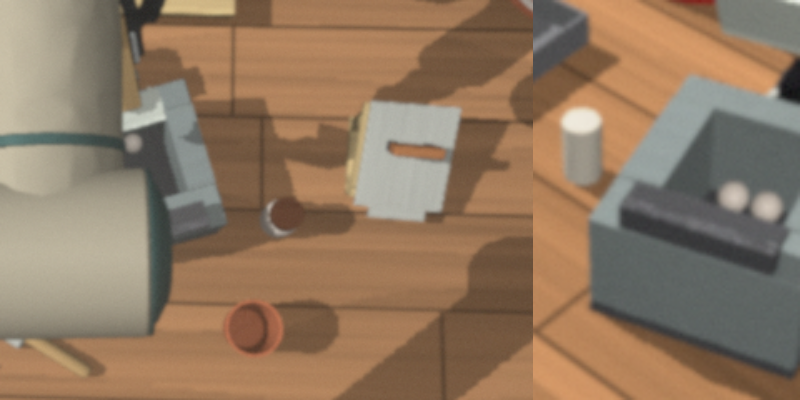

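Two pale balls are visible in the mill's mouth in the side crop, (735,195) and (768,205), and one in the top view at (132,143). I'll recheck once the arm is clear. Now I'll carry the scoop to the free table area on the right.

```bash
python3 - <<'E'
from pour import *
rows([(np.array([.30,-.32,.22]),ori(-45,30),16)])
E
```

```text
-- 512mm 88deg n=16
[0.17, 0.154, -0.124] [0.046, -0.002, -0.04]
[0.159, 0.155, -0.136] [0.046, -0.002, -0.04]
[0.148, 0.154, -0.149] [0.046, -0.002, -0.04]
[0.138, 0.152, -0.161] [0.046, -0.002, -0.04]
[0.127, 0.148, -0.173] [0.046, -0.002, -0.04]
[0.117, 0.143, -0.185] [0.046, -0.002, -0.04]
[0.107, 0.136, -0.196] [0.046, -0.002, -0.04]
[0.097, 0.128, -0.206] [0.046, -0.002, -0.04]
[0.088, 0.119, -0.216] [0.046, -0.002, -0.04]
[0.08, 0.108, -0.226] [0.046, -0.002, -0.04]
[0.072, 0.096, -0.234] [0.046, -0.002, -0.04]
[0.065, 0.083, -0.241] [0.046, -0.002, -0.04]
[0.059, 0.07, -0.248] [0.046, -0.002, -0.04]
[0.054, 0.055, -0.253] [0.046, -0.002, -0.04]
[0.049, 0.04, -0.257] [0.046, -0.002, -0.04]
[0.046, 0.024, -0.261] [0.046, -0.002, -0.04]
```

Request:
arm_command(series=[{"dp": [0.16,0.154,-0.124],"angular": [0.046,-0.002,-0.04],"gripper": 10},{"dp": [0.15,0.155,-0.136],"angular": [0.046,-0.002,-0.04],"gripper": 10},{"dp": [0.14,0.154,-0.149],"angular": [0.046,-0.002,-0.04],"gripper": 10},{"dp": [0.13,0.152,-0.161],"angular": [0.046,-0.002,-0.04],"gripper": 10},{"dp": [0.125,0.148,-0.173],"angular": [0.046,-0.002,-0.04],"gripper": 10},{"dp": [0.117,0.143,-0.185],"angular": [0.046,-0.002,-0.04],"gripper": 10},{"dp": [0.107,0.136,-0.196],"angular": [0.046,-0.002,-0.04],"gripper": 10},{"dp": [0.097,0.128,-0.206],"angular": [0.046,-0.002,-0.04],"gripper": 10}])

```text
clock: 11.45
position: [0.463, -0.1383, 0.2383]
ee_rot: [0.507, -0.459, 0.606, 0.406]
contact_force: [0.5, -0.1, -1.1]
width: 0.0209
```

```bash
python3 - <<'E'
from pour import *
rep()
rows([(np.array([.30,-.32,.20]),ori(-45,30),8)])
E
```

```text
t 11.45 grasp [ 0.4642 -0.1356  0.2567] X [-0.063 -0.145 -0.987] Z [ 0.242  0.958 -0.156] F [ 0.5 -0.1 -1.1] w 0.0209 q [-0.32  0.15  1.67 -0.16  1.34 -1.6 ]
-- 253mm 43deg n=8
[0.097, 0.107, -0.216] [0.045, -0.001, -0.039]
[0.089, 0.097, -0.224] [0.045, -0.001, -0.039]
[0.083, 0.086, -0.231] [0.045, -0.001, -0.039]
[0.077, 0.075, -0.238] [0.045, -0.001, -0.039]
[0.071, 0.062, -0.244] [0.045, -0.001, -0.039]
[0.067, 0.049, -0.248] [0.045, -0.001, -0.039]
[0.063, 0.035, -0.252] [0.045, -0.001, -0.039]
[0.06, 0.021, -0.255] [0.045, -0.001, -0.039]
```

Request:
arm_command(series=[{"dp": [0.08,0.107,-0.216],"angular": [0.045,-0.001,-0.039],"gripper": 10},{"dp": [0.08,0.097,-0.224],"angular": [0.045,-0.001,-0.039],"gripper": 10},{"dp": [0.08,0.086,-0.231],"angular": [0.045,-0.001,-0.039],"gripper": 10},{"dp": [0.077,0.075,-0.238],"angular": [0.045,-0.001,-0.039],"gripper": 10},{"dp": [0.071,0.062,-0.244],"angular": [0.045,-0.001,-0.039],"gripper": 10},{"dp": [0.067,0.049,-0.248],"angular": [0.045,-0.001,-0.039],"gripper": 10},{"dp": [0.063,0.035,-0.252],"angular": [0.045,-0.001,-0.039],"gripper": 10},{"dp": [0.06,0.021,-0.255],"angular": [0.045,-0.001,-0.039],"gripper": 10}])

```text
clock: 12.45
position: [0.287, -0.3161, 0.1774]
ee_rot: [0.704, -0.425, 0.562, 0.084]
contact_force: [0.7, -0.5, -2.4]
width: 0.021
```

```bash
python3 - <<'E'
from pour import *
rep()
d,P=snap('top')
hsv=cv2.cvtColor(d['image'],cv2.COLOR_BGR2HSV)
# balls inside mill: bright low-sat pixels within the mouth with z<0.08
q=(P-M); xm=q@f; ym=q@np.array([-f[1],f[0],0])
m=(abs(xm)<.05)&(abs(ym)<.046)&(P[...,2]>.02)&(P[...,2]<.05)
n,l,st,c=cv2.connectedComponentsWithStats(m.astype(np.uint8))
for i in range(1,n):
    if st[i,4]>8: print('inside',st[i],np.nanmean(P[l==i],0).round(3),xm[l==i].mean().round(3),ym[l==i].mean().round(3),np.nanmax(P[l==i][:,2]))
rows([(np.array([.30,-.32,.091]),ori(-45,30),7)])
cv2.imwrite('pics/b4place.png',d['image'])
E
```

```text
t 12.45 grasp [ 0.2804 -0.3094  0.1936] X [ 0.354 -0.36  -0.863] Z [0.721 0.693 0.007] F [ 0.7 -0.5 -2.4] w 0.021 q [-1.15 -0.16  2.26  0.34  0.56 -2.16]
inside [334 181  12  11  97] [0.611 0.02  0.032] 0.039 -0.006 0.038496459056989174
inside [321 184  12  11  99] [0.602 0.048 0.032] 0.039 0.023 0.04003185488134808
inside [325 214  11  11 100] [0.536 0.039 0.033] -0.027 0.035 0.038828805151643
inside [340 215  11   9  68] [0.537 0.007 0.033] -0.036 0.004 0.038652937915116814
-- 104mm 2deg n=7
[0.117, 0.037, 0.012] [-0.002, -0.001, 0.0]
[0.117, 0.037, 0.012] [-0.002, -0.001, 0.0]
[0.117, 0.037, 0.012] [-0.002, -0.001, 0.0]
[0.117, 0.037, 0.012] [-0.002, -0.001, 0.0]
[0.117, 0.037, 0.012] [-0.002, -0.001, 0.0]
[0.117, 0.037, 0.012] [-0.002, -0.001, 0.0]
[0.117, 0.036, 0.012] [-0.002, -0.001, 0.0]
```

View pics/b4place.png

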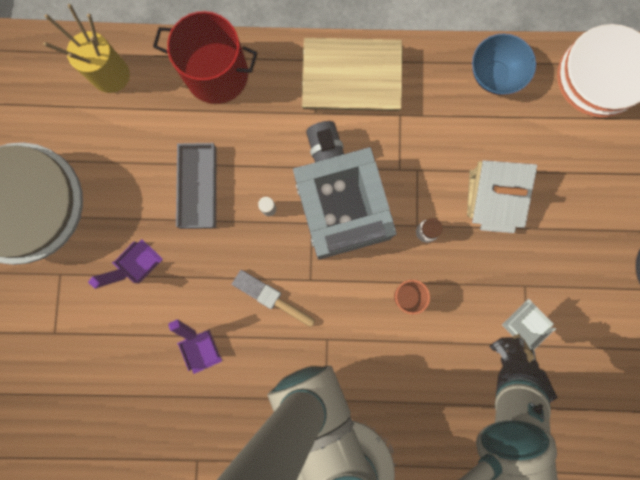

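All four balls are inside the mill, at (327,188), (340,186), (330,220) and (345,219), and the scoop is over free table at (529,323). Lowering it now.

Request:
arm_command(series=[{"dp": [0.12,0.037,0.012],"angular": [-0.002,0,0],"gripper": 10},{"dp": [0.12,0.037,0.012],"angular": [-0.002,0,0],"gripper": 10},{"dp": [0.12,0.037,0.012],"angular": [-0.002,0,0],"gripper": 10},{"dp": [0.12,0.037,0.012],"angular": [-0.002,0,0],"gripper": 10},{"dp": [0.12,0.037,0.012],"angular": [-0.002,0,0],"gripper": 10},{"dp": [0.11,0.037,0.012],"angular": [-0.002,0,0],"gripper": 10},{"dp": [0.06,0.03,0.005],"angular": [0,0,0],"gripper": 10},{"dp": [0,0,0],"angular": [0,0,0],"gripper": 10}])

```text
clock: 13.5
position: [0.2946, -0.3111, 0.0721]
ee_rot: [0.701, -0.423, 0.567, 0.088]
contact_force: [0.1, -0.8, -0.1]
width: 0.0208
```

```bash
python3 - <<'E'
from pour import *
rep()
s,p,r=cur();g=p-r.apply([G,0,0]);X=r.apply([1,0,0])
rows([(np.r_[g[:2],.0905],ori(-45,30),2)])
E
```

```text
t 13.5 grasp [ 0.2882 -0.3044  0.0883] X [ 0.342 -0.357 -0.869] Z [ 0.72   0.694 -0.001] F [ 0.1 -0.8 -0.1] w 0.0208 q [-1.1   0.06  2.45  0.84  0.19 -2.66]
-- 2mm 1deg n=2
[-0.008, -0.005, 0.001] [-0.005, -0.003, -0.002]
[-0.008, -0.005, 0.001] [-0.005, -0.003, -0.002]
```

Request:
arm_command(series=[{"dp": [0,0,0],"angular": [0,0,0],"gripper": 30},{"dp": [0,0,0],"angular": [0,0,0],"gripper": 60},{"dp": [0,0,0],"angular": [0,0,0],"gripper": 60},{"dp": [-0.15,0,0],"angular": [0,0,0],"gripper": 60},{"dp": [-0.25,0,0],"angular": [0,0,0],"gripper": 60},{"dp": [-0.35,0,0],"angular": [0,0,0],"gripper": 60},{"dp": [-0.4,0,0],"angular": [0,0,0],"gripper": 60},{"dp": [-0.4,0,0],"angular": [0,0,0],"gripper": 60}])

```text
clock: 14.5
position: [0.2279, -0.2409, 0.2368]
ee_rot: [0.701, -0.421, 0.569, 0.09]
contact_force: [0.2, -0.7, 0.0]
width: 0.0601
```

```bash
cat > lid.py <<'E'
from pour import *
L=np.array([.592,-.330,.093]);LY=-3.8
E
python3 - <<'E'
from lid import *
rep()
s,p,r=cur()
for jaw,fl in(('x',0),('x',1)):
    t=ori(LY,22.2,fl,jaw); print(jaw,fl,np.degrees((r.inv()*t).magnitude()), t.apply([0,0,1]).round(2))
d,P=snap('top');d2,P2=snap('side')
for PP in(P,P2):
    o=(PP[...,0]>.15)&(PP[...,0]<.42)&(PP[...,1]>-.46)&(PP[...,1]<-.24)&(PP[...,2]>.045)&(PP[...,2]<.14)
    q=PP[o]; print(len(q))
    for z_ in np.arange(.06,.13,.015):
        k=q[abs(q[:,2]-z_)<.0075]
        if len(k): print(round(z_,3),len(k),k.mean(0).round(4))
E
```

```text
t 14.5 grasp [ 0.2216 -0.2343  0.2531] X [ 0.336 -0.353 -0.873] Z [ 0.721  0.693 -0.002] F [ 0.2 -0.7  0. ] w 0.0601 q [-1.29 -0.42  2.23  0.29  0.9  -2.18]
x 0 54.75234623612402 [ 0.92 -0.06  0.38]
x 1 129.28020663711058 [-0.92  0.06 -0.38]
230
0.06 21 [ 0.3008 -0.3102  0.0607]
0.075 24 [ 0.2977 -0.3064  0.0744]
0.09 30 [ 0.2938 -0.303   0.0898]
0.105 31 [ 0.2903 -0.2991  0.1053]
0.12 109 [ 0.2813 -0.2991  0.1185]
488
0.06 59 [ 0.2884 -0.3194  0.0607]
0.075 64 [ 0.2848 -0.3164  0.0747]
0.09 73 [ 0.2817 -0.313   0.0895]
0.105 77 [ 0.2785 -0.3086  0.1048]
0.12 189 [ 0.2803 -0.3003  0.1168]
```

The scoop stands upright on the table: handle lean measured about 18.7° (expected 18°), top z about 0.12. Next, the lid.

```bash
python3 - <<'E'
from lid import *
t=ori(LY,22.2,0,'x');X=t.apply([1,0,0])
rows([(L-X*.12,t,8)])
E
```

```text
-- 341mm 55deg n=8
[0.197, -0.229, 0.183] [0.071, -0.012, 0.026]
[0.191, -0.216, 0.205] [0.071, -0.012, 0.026]
[0.186, -0.2, 0.225] [0.071, -0.012, 0.026]
[0.182, -0.182, 0.244] [0.071, -0.012, 0.026]
[0.18, -0.161, 0.26] [0.071, -0.012, 0.026]
[0.178, -0.139, 0.274] [0.071, -0.012, 0.026]
[0.178, -0.116, 0.286] [0.071, -0.012, 0.026]
[0.179, -0.091, 0.295] [0.071, -0.012, 0.026]
```

Request:
arm_command(series=[{"dp": [0.19,-0.229,0.183],"angular": [0.071,-0.012,0.026],"gripper": 60},{"dp": [0.19,-0.216,0.205],"angular": [0.071,-0.012,0.026],"gripper": 60},{"dp": [0.186,-0.2,0.225],"angular": [0.071,-0.012,0.026],"gripper": 60},{"dp": [0.182,-0.182,0.244],"angular": [0.071,-0.012,0.026],"gripper": 60},{"dp": [0.18,-0.161,0.26],"angular": [0.071,-0.012,0.026],"gripper": 60},{"dp": [0.178,-0.139,0.274],"angular": [0.071,-0.012,0.026],"gripper": 60},{"dp": [0.178,-0.116,0.286],"angular": [0.071,-0.012,0.026],"gripper": 60},{"dp": [0.179,-0.091,0.295],"angular": [0.071,-0.012,0.026],"gripper": 60}])

```text
clock: 15.6
position: [0.5523, -0.3281, 0.1814]
ee_rot: [0.828, 0.026, 0.558, -0.032]
contact_force: [0.3, -1.2, 0.2]
width: 0.0601
```

```bash
python3 - <<'E'
from lid import *
rep()
t=ori(LY,22.2,0,'x');X=t.apply([1,0,0]);print(X,t.apply([0,0,1]))
rows([(L-X*.05,t,5),(L,t,3)])
E
```

```text
t 15.6 grasp [ 0.5453 -0.3276  0.1987] X [ 0.374 -0.024 -0.927] Z [ 0.924 -0.079  0.375] F [ 0.3 -1.2  0.2] w 0.0601 q [-0.79  0.26  1.73  0.33  0.88 -0.88]
[ 0.37701009 -0.02504098 -0.92587058] [ 0.92383503 -0.06136105  0.37784079]
-- 66mm 1deg n=5
[0.109, 0.001, 0.006] [-0.002, -0.0, -0.0]
[0.109, 0.001, 0.006] [-0.002, -0.0, -0.0]
[0.109, 0.001, 0.006] [-0.002, -0.0, -0.0]
[0.109, 0.001, 0.006] [-0.002, -0.0, -0.0]
[0.109, 0.001, 0.006] [-0.002, -0.0, -0.0]
-- 50mm 0deg n=3
[0.139, -0.0, 0.0] [-0.0, -0.0, 0.0]
[0.139, -0.0, 0.0] [-0.0, -0.0, 0.0]
[0.139, -0.0, 0.0] [-0.0, -0.0, 0.0]
```

Request:
arm_command(series=[{"dp": [0.15,0.001,0.008],"angular": [-0.002,0,0],"gripper": 50},{"dp": [0.15,0.001,0.008],"angular": [-0.002,0,0],"gripper": 50},{"dp": [0.15,0.001,0.008],"angular": [-0.002,0,0],"gripper": 50},{"dp": [0.14,0.001,0.006],"angular": [-0.002,0,0],"gripper": 50},{"dp": [0.13,0,0],"angular": [-0.002,0,0],"gripper": 50},{"dp": [0.13,0,0],"angular": [0,0,0],"gripper": 50},{"dp": [0.1,0,0],"angular": [0,0,0],"gripper": 50},{"dp": [0,0,0],"angular": [0,0,0],"gripper": 50}])

```text
clock: 16.6
position: [0.5984, -0.3288, 0.0647]
ee_rot: [0.826, 0.02, 0.562, -0.025]
contact_force: [-0.0, -0.7, -0.3]
width: 0.05
```

```bash
python3 - <<'E'
from lid import *
rep()
rows([(L,ori(LY,22.2,0,'x'),1)])
E
```

```text
t 16.6 grasp [ 0.5916 -0.3284  0.0821] X [ 0.366 -0.02  -0.93 ] Z [ 0.928 -0.062  0.367] F [-0.  -0.7 -0.3] w 0.05 q [-0.73  0.43  1.79  0.39  0.65 -0.94]
-- 11mm 1deg n=1
[-0.083, -0.013, 0.039] [0.0, -0.008, -0.003]
```

Request:
arm_command(series=[{"dp": [-0.085,-0.008,0.035],"angular": [0,-0.008,0],"gripper": 50},{"dp": [0,0,0],"angular": [0,0,0],"gripper": 50},{"dp": [0,0,0],"angular": [0,0,0],"gripper": 30},{"dp": [0,0,0],"angular": [0,0,0],"gripper": 5},{"dp": [0,0,0],"angular": [0,0,0],"gripper": 5},{"dp": [0,0,0],"angular": [0,0,0],"gripper": 5},{"dp": [0,0,0],"angular": [0,0,0],"gripper": 5},{"dp": [0,0,0],"angular": [0,0,0],"gripper": 5}], grip_force=70)

```text
clock: 17.6
position: [0.6012, -0.3318, 0.0807]
ee_rot: [0.832, 0.018, 0.554, -0.028]
contact_force: [1.1, 0.2, 0.3]
width: 0.0129
```

```bash
python3 - <<'E'
from lid import *
rep()
s,p,r=cur();g=p-r.apply([G,0,0])
rows([(g+np.array([-.05,.0,.13]),r,8)])
E
```

```text
t 17.6 grasp [ 0.594  -0.3313  0.098 ] X [ 0.386 -0.026 -0.922] Z [ 0.92  -0.061  0.387] F [1.1 0.2 0.3] w 0.0129 q [-0.73  0.41  1.79  0.4   0.66 -0.95]
-- 139mm 0deg n=8
[-0.145, -0.003, 0.004] [0.0, 0.0, 0.0]
[-0.145, -0.003, 0.004] [0.0, 0.0, 0.0]
[-0.145, -0.003, 0.004] [0.0, 0.0, 0.0]
[-0.145, -0.003, 0.004] [0.0, 0.0, 0.0]
[-0.145, -0.003, 0.004] [0.0, 0.0, 0.0]
[-0.145, -0.003, 0.004] [0.0, 0.0, 0.0]
[-0.145, -0.003, 0.004] [0.0, 0.0, 0.0]
[-0.145, -0.003, 0.004] [0.0, 0.0, 0.0]
```

Request:
arm_command(series=[{"dp": [-0.1,0,0],"angular": [0,0,0],"gripper": 5},{"dp": [-0.145,0,0],"angular": [0,0,0],"gripper": 5},{"dp": [-0.145,0,0],"angular": [0,0,0],"gripper": 5},{"dp": [-0.145,0,0],"angular": [0,0,0],"gripper": 5},{"dp": [-0.145,0,0],"angular": [0,0,0],"gripper": 5},{"dp": [-0.145,0,0],"angular": [0,0,0],"gripper": 5},{"dp": [-0.145,0,0],"angular": [0,0,0],"gripper": 5},{"dp": [-0.1,0,0],"angular": [0,0,0],"gripper": 5}])

```text
clock: 18.6
position: [0.5451, -0.3265, 0.2045]
ee_rot: [0.83, 0.019, 0.557, -0.026]
contact_force: [-0.1, -0.0, -3.3]
width: 0.0126
```

```bash
python3 - <<'E'
from lid import *
rep()
s,p,r=cur();g=p-r.apply([G,0,0]);print(r.inv().apply(np.eye(3)).round(2)[0])
d,P=snap('top');d2,P2=snap('side')
for im,PP in((d['image'],P),(d2['image'],P2)):
    h=cv2.cvtColor(im,cv2.COLOR_BGR2HSV)
    Q=r.inv().apply((np.nan_to_num(PP)-g).reshape(-1,3)).reshape(PP.shape) # tool frame rel grasp: x=-lid z, z=lid x
    m=(abs(Q[...,0]-.030)<.012)&(abs(Q[...,1])<.08)&(abs(Q[...,2])<.12)&(h[...,1]<40)
    q=Q[m];print(len(q)); A=np.c_[q[:,1:],np.ones(len(q))];c,res,_,_=np.linalg.lstsq(A,q[:,0],rcond=None)
    k=abs(A@c-q[:,0])<.004; c=np.linalg.lstsq(A[k],q[k,0],rcond=None)[0]; q=q[k]
    print('plane x=',c.round(4),'ext y',np.percentile(q[:,1],[.5,99.5]).round(4),'z',np.percentile(q[:,2],[.5,99.5]).round(4))
    for z0 in(-.09,-.06,-.03,0.03,.045): 
        w=q[abs(q[:,2]-z0)<.006,1]
        if len(w): print(z0,w.min().round(4),w.max().round(4))
    n=int(.5*0)
cv2.imwrite('pics/lid.png',np.hstack([cv2.resize(d['image'][120:300,400:600],(400,360)),cv2.resize(d2['image'][180:380,440:640],(400,360))]))
E
```

```text
t 18.6 grasp [ 0.538  -0.3261  0.2218] X [ 0.379 -0.022 -0.925] Z [ 0.923 -0.062  0.38 ] F [-0.1 -0.  -3.3] w 0.0126 q [-0.8   0.23  1.71  0.32  0.93 -0.89]
[0.38 0.07 0.92]
2862
plane x= [-0.0037 -0.0023  0.0334] ext y [-0.0332  0.0555] z [-0.0961  0.0524]
-0.09 -0.0353 0.0357
-0.06 -0.0353 0.0555
-0.03 -0.0176 0.0564
0.03 -0.0206 0.0557
0.045 -0.0345 0.0563
4680
plane x= [-0.0026 -0.0032  0.0341] ext y [-0.0549  0.0546] z [-0.096   0.0513]
-0.09 -0.0356 0.0359
-0.06 -0.0555 0.0561
-0.03 -0.0551 0.0552
0.03 -0.0554 0.0549
0.045 -0.0555 -0.0011
```

View pics/lid.png

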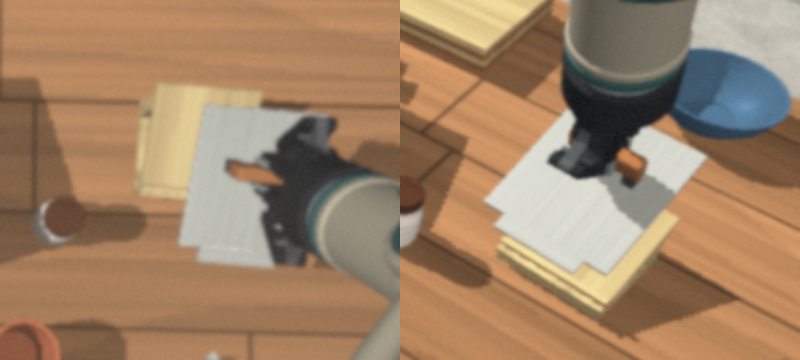

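The pictures show the lid held squarely by its bar, with the panel clear of the rest. The measured panel edges are ±55 and the lip is at -96 from the grasp, as specified. Next, carry it to the mill.

```bash
cat >> lid.py <<'E'
def lidg(lx,lz,t,ly=0,off=.002):
    """grasp point & tool rotation for the lip at mill (lx,ly,lz), tilt t deg"""
    r=ori(17.3,t,0,'x'); l=np.array([-f[1],f[0],0])
    return M+f*lx+l*ly+z*lz+r.apply([-(.034+off),0,.096]),r
def lip(off=.002):
    s,p,r=cur();g=p-r.apply([G,0,0]);q=g+r.apply([.034+off,0,-.096])-M
    Z=r.apply([0,0,1]);X=r.apply([1,0,0])
    print('lip mill x %.1f y %.1f z %.1f mm'%tuple(1000*np.array([q@f,q@np.array([-f[1],f[0],0]),q[2]])),'tilt %.1f'%np.degrees(np.arccos(-X[2])),'yaw %.1f'%np.degrees(np.arctan2(Z[1],Z[0])))
E
python3 - <<'E'
from lid import *
lip();g,t=lidg(-.05,.18,14);print(g)
rows([(g,t,12)])
E
```

```text
lip mill x -203.5 y -288.4 z 152.5 mm tilt 22.4 yaw -3.8
[0.6050812  0.02454135 0.23815515]
-- 358mm 23deg n=12
[0.002, 0.248, 0.03] [-0.019, 0.008, 0.006]
[0.004, 0.247, 0.037] [-0.019, 0.008, 0.006]
[0.005, 0.245, 0.044] [-0.019, 0.008, 0.006]
[0.007, 0.244, 0.052] [-0.019, 0.008, 0.006]
[0.009, 0.242, 0.059] [-0.019, 0.008, 0.006]
[0.01, 0.24, 0.066] [-0.019, 0.008, 0.006]
[0.012, 0.238, 0.073] [-0.019, 0.008, 0.006]
[0.013, 0.236, 0.08] [-0.019, 0.008, 0.006]
[0.014, 0.233, 0.087] [-0.019, 0.008, 0.006]
[0.015, 0.23, 0.094] [-0.019, 0.008, 0.006]
[0.016, 0.227, 0.101] [-0.019, 0.008, 0.006]
[0.017, 0.224, 0.107] [-0.019, 0.008, 0.006]
```

Request:
arm_command(series=[{"dp": [-0.05,0.15,0.03],"angular": [-0.019,0.008,0.006],"gripper": 5},{"dp": [-0.03,0.247,0.037],"angular": [-0.019,0.008,0.006],"gripper": 5},{"dp": [0,0.245,0.044],"angular": [-0.019,0.008,0.006],"gripper": 5},{"dp": [0.007,0.244,0.052],"angular": [-0.019,0.008,0.006],"gripper": 5},{"dp": [0.009,0.242,0.059],"angular": [-0.019,0.008,0.006],"gripper": 5},{"dp": [0.01,0.24,0.066],"angular": [-0.019,0.008,0.006],"gripper": 5},{"dp": [0.012,0.238,0.073],"angular": [-0.019,0.008,0.006],"gripper": 5},{"dp": [0.013,0.2,0.08],"angular": [-0.019,0.008,0.006],"gripper": 5}])

```text
clock: 19.7
position: [0.5815, -0.0925, 0.223]
ee_rot: [0.794, -0.058, 0.599, 0.081]
contact_force: [-0.4, 0.4, -3.9]
width: 0.0128
```

```bash
python3 - <<'E'
from lid import *
rep();lip();g,t=lidg(-.05,.16,14)
rows([(g,t,8)])
E
```

```text
t 19.7 grasp [ 0.5765 -0.0936  0.241 ] X [ 0.269  0.058 -0.961] Z [0.943 0.189 0.275] F [-0.4  0.4 -3.9] w 0.0128 q [-0.37  0.17  1.7   0.18  1.04 -0.64]
lip mill x -109.9 y -95.6 z 180.0 mm tilt 16.0 yaw 11.3
-- 124mm 6deg n=8
[0.038, 0.115, 0.044] [-0.008, 0.003, 0.002]
[0.038, 0.114, 0.046] [-0.008, 0.003, 0.002]
[0.038, 0.114, 0.047] [-0.008, 0.003, 0.002]
[0.038, 0.113, 0.049] [-0.008, 0.003, 0.002]
[0.039, 0.112, 0.05] [-0.008, 0.003, 0.002]
[0.039, 0.111, 0.052] [-0.008, 0.003, 0.002]
[0.039, 0.111, 0.054] [-0.008, 0.003, 0.002]
[0.039, 0.11, 0.055] [-0.008, 0.003, 0.002]
```

Request:
arm_command(series=[{"dp": [0.038,0.115,0.044],"angular": [-0.008,0.003,0.002],"gripper": 5},{"dp": [0.038,0.114,0.046],"angular": [-0.008,0.003,0.002],"gripper": 5},{"dp": [0.038,0.114,0.047],"angular": [-0.008,0.003,0.002],"gripper": 5},{"dp": [0.038,0.113,0.049],"angular": [-0.008,0.003,0.002],"gripper": 5},{"dp": [0.038,0.112,0.05],"angular": [-0.008,0.003,0.002],"gripper": 5},{"dp": [0.038,0.111,0.052],"angular": [-0.008,0.003,0.002],"gripper": 5},{"dp": [0.038,0.111,0.054],"angular": [-0.008,0.003,0.002],"gripper": 5},{"dp": [0.03,0.1,0.055],"angular": [-0.008,0.003,0.002],"gripper": 5}])

```text
clock: 20.7
position: [0.6098, 0.0336, 0.1987]
ee_rot: [0.776, -0.094, 0.612, 0.123]
contact_force: [-0.7, 1.6, -3.4]
width: 0.0132
```

```bash
python3 - <<'E'
from lid import *
rep();lip()
s,p,r=cur();g=p-r.apply([G,0,0])
d,P=snap('side');d,Pt=snap('top')
for im,PP in((get_image('side')['image'],P),(d['image'],Pt)):
    h=cv2.cvtColor(im,cv2.COLOR_BGR2HSV)
    Q=r.inv().apply((np.nan_to_num(PP)-g).reshape(-1,3)).reshape(PP.shape)
    m=(abs(Q[...,0]-.033)<.006)&(abs(Q[...,1])<.065)&(abs(Q[...,2])<.105)
    q=Q[m]; A=np.c_[q[:,1:],np.ones(len(q))];c=np.linalg.lstsq(A,q[:,0],rcond=None)[0];k=abs(A@c-q[:,0])<.003;c=np.linalg.lstsq(A[k],q[k,0],rcond=None)[0];q=q[k]
    print(len(q),'plane x=',c.round(4),'ext y',np.percentile(q[:,1],[.5,99.5]).round(4),'z',np.percentile(q[:,2],[.5,99.5]).round(4))
g1,t=lidg(-.058,.106,14)
rows([(g1,t,8)])
E
```

```text
t 20.7 grasp [0.6057 0.0322 0.2169] X [ 0.222  0.076 -0.972] Z [0.926 0.296 0.234] F [-0.7  1.6 -3.4] w 0.0132 q [-0.12  0.24  1.67  0.12  1.02 -0.48]
lip mill x -47.6 y 6.6 z 159.4 mm tilt 13.6 yaw 17.7
2460 plane x= [-0.0031  0.0071  0.0357] ext y [-0.0548  0.0559] z [-0.0969  0.0506]
1080 plane x= [ 0.0007 -0.0026  0.0341] ext y [-0.0522  0.0576] z [-0.0969  0.0512]
-- 54mm 1deg n=8
[0.051, -0.007, -0.024] [0.001, -0.001, -0.0]
[0.051, -0.007, -0.024] [0.001, -0.001, -0.0]
[0.051, -0.007, -0.024] [0.001, -0.001, -0.0]
[0.051, -0.007, -0.024] [0.001, -0.001, -0.0]
[0.051, -0.007, -0.024] [0.001, -0.001, -0.0]
[0.051, -0.007, -0.024] [0.001, -0.001, -0.0]
[0.051, -0.007, -0.024] [0.001, -0.001, -0.0]
[0.051, -0.007, -0.024] [0.001, -0.001, -0.0]
```

Request:
arm_command(series=[{"dp": [0.051,-0.007,-0.024],"angular": [0.001,-0.001,0],"gripper": 5},{"dp": [0.051,-0.007,-0.024],"angular": [0.001,-0.001,0],"gripper": 5},{"dp": [0.051,-0.007,-0.024],"angular": [0.001,-0.001,0],"gripper": 5},{"dp": [0.051,-0.007,-0.024],"angular": [0.001,-0.001,0],"gripper": 5},{"dp": [0.051,-0.007,-0.024],"angular": [0.001,-0.001,0],"gripper": 5},{"dp": [0.051,-0.007,-0.024],"angular": [0.001,-0.001,0],"gripper": 5},{"dp": [0.051,-0.007,-0.024],"angular": [0.001,-0.001,0],"gripper": 5},{"dp": [0.03,-0.007,-0.014],"angular": [0,0,0],"gripper": 5}])

```text
clock: 21.85
position: [0.6009, 0.0215, 0.1449]
ee_rot: [0.78, -0.089, 0.608, 0.119]
contact_force: [0.7, -0.4, -3.0]
width: 0.013
```

```bash
python3 - <<'E'
from lid import *
rep();lip()
g0,t=lidg(-.058,.107,14)
g1,t=lidg(-.086,.1065,14)
rows([(g0,t,1),(g1,t,6)])
d=get_image('side');cv2.imwrite('pics/hook.png',cv2.resize(d['image'][150:300,300:450],(600,600),interpolation=cv2.INTER_CUBIC))
E
```

```text
t 21.85 grasp [0.5966 0.02   0.163 ] X [ 0.232  0.077 -0.97 ] Z [0.927 0.283 0.245] F [ 0.7 -0.4 -3. ] w 0.013 q [-0.15  0.26  1.78  0.14  0.88 -0.52]
lip mill x -59.3 y -1.1 z 104.6 mm tilt 14.2 yaw 17.0
-- 3mm 0deg n=1
[-0.014, 0.014, 0.016] [-0.004, 0.002, -0.003]
-- 28mm 0deg n=6
[-0.009, 0.0, -0.038] [0.0, 0.0, 0.0]
[-0.009, 0.0, -0.038] [0.0, 0.0, 0.0]
[-0.009, 0.0, -0.038] [0.0, 0.0, 0.0]
[-0.009, 0.0, -0.038] [0.0, 0.0, 0.0]
[-0.009, 0.0, -0.038] [0.0, 0.0, 0.0]
[-0.009, 0.0, -0.038] [0.0, 0.0, 0.0]
```

View pics/hook.png

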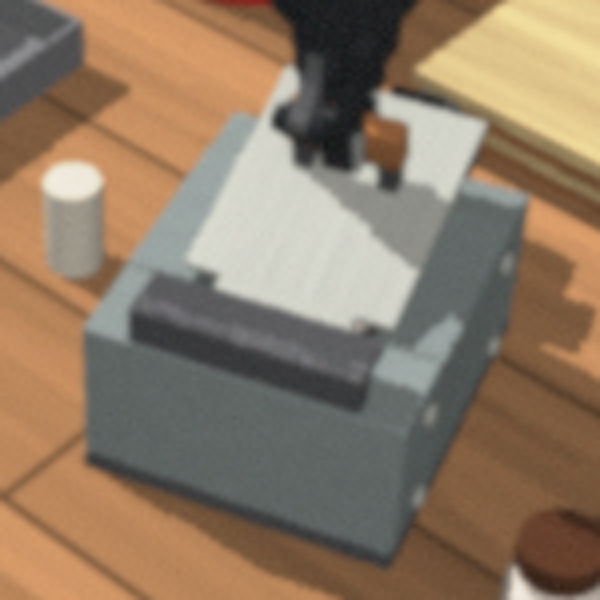

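The picture shows the tilted lid over the mouth, its lip notches at (205,280) and (365,328) just ahead of the ledge, centred. Sliding it under now.

Request:
arm_command(series=[{"dp": [-0.014,0.01,0.01],"angular": [-0.003,0.002,0],"gripper": 5},{"dp": [-0.009,0,-0.038],"angular": [0,0,0],"gripper": 5},{"dp": [-0.009,0,-0.038],"angular": [0,0,0],"gripper": 5},{"dp": [-0.009,0,-0.038],"angular": [0,0,0],"gripper": 5},{"dp": [-0.009,0,-0.038],"angular": [0,0,0],"gripper": 5},{"dp": [-0.009,0,-0.038],"angular": [0,0,0],"gripper": 5},{"dp": [-0.009,0,-0.03],"angular": [0,0,0],"gripper": 5},{"dp": [0,0,0],"angular": [0,0,0],"gripper": 5}])

```text
clock: 22.9
position: [0.5737, 0.0142, 0.1474]
ee_rot: [0.779, -0.091, 0.609, 0.12]
contact_force: [0.3, 0.5, -3.1]
width: 0.013
```

```bash
python3 - <<'E'
from lid import *
rep();lip()
w=[lidg(-.0845,.1062-.0002*k,14-2*k)+(1,) for k in range(1,8)]
rows(w)
E
```

```text
t 22.9 grasp [0.5694 0.0127 0.1656] X [ 0.231  0.076 -0.97 ] Z [0.926 0.288 0.243] F [ 0.3  0.5 -3.1] w 0.013 q [-0.17  0.22  1.83  0.15  0.87 -0.56]
lip mill x -87.6 y -0.5 z 107.4 mm tilt 14.0 yaw 17.3
-- 7mm 2deg n=1
[0.046, 0.005, 0.027] [-0.0, 0.023, -0.003]
-- 4mm 2deg n=1
[0.03, -0.0, 0.004] [0.0, 0.022, 0.0]
-- 4mm 2deg n=1
[0.03, -0.0, 0.004] [0.0, 0.022, -0.0]
-- 4mm 2deg n=1
[0.03, 0.0, 0.004] [-0.0, 0.022, 0.0]
-- 4mm 2deg n=1
[0.03, -0.0, 0.004] [0.0, 0.022, 0.0]
-- 4mm 2deg n=1
[0.03, -0.0, 0.004] [0.0, 0.022, 0.0]
-- 4mm 2deg n=1
[0.03, 0.0, 0.004] [0.0, 0.022, 0.0]
```

Request:
arm_command(series=[{"dp": [0.046,0.003,0.027],"angular": [0,0.022,-0.002],"gripper": 5},{"dp": [0.03,0,0.004],"angular": [0,0.022,0],"gripper": 5},{"dp": [0.03,0,0.004],"angular": [0,0.022,0],"gripper": 5},{"dp": [0.03,0,0.004],"angular": [0,0.022,0],"gripper": 5},{"dp": [0.03,0,0.004],"angular": [0,0.022,0],"gripper": 5},{"dp": [0.025,0,0.004],"angular": [0,0.02,0],"gripper": 5},{"dp": [0,0,0],"angular": [0,0,0],"gripper": 5},{"dp": [0,0,0],"angular": [0,0,0],"gripper": 5}])

```text
clock: 23.9
position: [0.584, 0.0175, 0.1248]
ee_rot: [0.71, -0.104, 0.688, 0.108]
contact_force: [0.5, -0.3, -3.4]
width: 0.0125
```

```bash
python3 - <<'E'
from lid import *
rep();lip()
w=[lidg(-.084,.1035,1)+(3,),lidg(-.084,.1025,0)+(3,)]
rows(w)
E
```

```text
t 23.9 grasp [0.5834 0.0173 0.1435] X [ 0.029  0.01  -1.   ] Z [0.954 0.297 0.031] F [ 0.5 -0.3 -3.4] w 0.0125 q [-0.1   0.35  1.67  0.01  1.09 -0.41]
lip mill x -83.3 y -0.5 z 104.5 mm tilt 1.8 yaw 17.3
-- 2mm 1deg n=3
[0.006, 0.001, -0.002] [-0.0, 0.003, -0.0]
[0.006, 0.001, -0.002] [-0.0, 0.003, -0.0]
[0.006, 0.001, -0.001] [-0.0, 0.003, -0.0]
-- 3mm 1deg n=3
[0.007, 0.0, 0.001] [-0.0, 0.004, -0.0]
[0.007, 0.0, 0.001] [-0.0, 0.004, -0.0]
[0.007, -0.0, 0.001] [-0.0, 0.004, -0.0]
```

Still free of contact and tilted 1.8°. Last bit down, with a mild press.

Request:
arm_command(series=[{"dp": [0.007,0.001,-0.002],"angular": [0,0.003,0],"gripper": 5},{"dp": [0.007,0.001,-0.002],"angular": [0,0.004,0],"gripper": 5},{"dp": [0.007,0.001,-0.001],"angular": [0,0.004,0],"gripper": 5},{"dp": [0.008,0,0.001],"angular": [0,0.004,0],"gripper": 5},{"dp": [0.008,0,0.001],"angular": [0,0.004,0],"gripper": 5},{"dp": [0.008,0,0.001],"angular": [0,0.003,0],"gripper": 5},{"dp": [0.008,0,0],"angular": [0,0,0],"gripper": 5},{"dp": [0,0,0],"angular": [0,0,0],"gripper": 5}])

```text
clock: 24.9
position: [0.5834, 0.0174, 0.1215]
ee_rot: [0.698, -0.106, 0.7, 0.106]
contact_force: [-1.1, 0.4, -2.0]
width: 0.0128
```

```bash
python3 - <<'E'
from lid import *
rep();lip()
E
```

```text
t 24.9 grasp [0.5834 0.0174 0.1402] X [-0.003 -0.002 -1.   ] Z [ 0.955  0.297 -0.004] F [-1.1  0.4 -2. ] w 0.0128 q [-0.09  0.37  1.65 -0.    1.12 -0.39]
lip mill x -84.5 y -0.3 z 104.6 mm tilt 0.2 yaw 17.2
```

Request:
arm_command(series=[{"dp": [0.008,0,0],"angular": [0,0,0],"gripper": 5},{"dp": [0.008,0,0],"angular": [0,0,0],"gripper": 5},{"dp": [0.01,0,0],"angular": [0,0,0],"gripper": 5},{"dp": [0.01,0,0],"angular": [0,0,0],"gripper": 5},{"dp": [0.01,0,0],"angular": [0,0,0],"gripper": 5},{"dp": [0,0,0],"angular": [0,0,0],"gripper": 5},{"dp": [0,0,0],"angular": [0,0,0],"gripper": 5},{"dp": [0,0,0],"angular": [0,0,0],"gripper": 5}])

```text
clock: 25.9
position: [0.5834, 0.0174, 0.1214]
ee_rot: [0.699, -0.107, 0.699, 0.105]
contact_force: [-1.9, -1.0, 3.5]
width: 0.013
```

```bash
python3 - <<'E'
from lid import *
rep();lip()
E
```

```text
t 25.9 grasp [0.5834 0.0174 0.1401] X [-0.    -0.002 -1.   ] Z [ 0.955  0.297 -0.001] F [-1.9 -1.   3.5] w 0.013 q [-0.09  0.37  1.65 -0.    1.12 -0.39]
lip mill x -84.4 y -0.3 z 104.2 mm tilt 0.1 yaw 17.3
```

It is resting: no further descent under load, and height and tilt match home. Releasing and withdrawing.

Request:
arm_command(series=[{"dp": [0,0,0],"angular": [0,0,0],"gripper": 25},{"dp": [0,0,0],"angular": [0,0,0],"gripper": 45},{"dp": [0,0,0],"angular": [0,0,0],"gripper": 45},{"dp": [-0.1,0,0],"angular": [0,0,0],"gripper": 45},{"dp": [-0.3,0,0],"angular": [0,0,0],"gripper": 45},{"dp": [-0.4,0,0],"angular": [0,0,0],"gripper": 45},{"dp": [-0.4,0,0],"angular": [0,0,0],"gripper": 45},{"dp": [-0.3,0,0],"angular": [0,0,0],"gripper": 45}])

```text
clock: 26.9
position: [0.5831, 0.0178, 0.3058]
ee_rot: [0.698, -0.106, 0.7, 0.106]
contact_force: [1.2, 0.3, -1.1]
width: 0.0449
```

Request:
arm_command(series=[{"dp": [-0.1,0.3,-0.4],"angular": [0,0,0],"gripper": 45},{"dp": [-0.1,0.3,-0.4],"angular": [0,0,0],"gripper": 45},{"dp": [0,0.4,-0.3],"angular": [0,0,0],"gripper": 45},{"dp": [0,0.4,-0.3],"angular": [0,0,0],"gripper": 45},{"dp": [0,0.4,-0.3],"angular": [0,0,0],"gripper": 45},{"dp": [0,0.3,-0.2],"angular": [0,0,0],"gripper": 45},{"dp": [0,0,0],"angular": [0,0,0],"gripper": 45},{"dp": [0,0,0],"angular": [0,0,0],"gripper": 45}])

```text
clock: 27.9
position: [0.2856, 0.1949, 0.3394]
ee_rot: [0.707, -0.105, 0.692, 0.106]
contact_force: [0.7, -0.0, -0.4]
width: 0.045
```

```bash
python3 - <<'E'
from lid import *
rep()
d,P=snap('top');d2,P2=snap('side')
l=np.array([-f[1],f[0],0])
for im,PP in((d['image'],P),(d2['image'],P2)):
    PP=np.nan_to_num(PP);h=cv2.cvtColor(im,cv2.COLOR_BGR2HSV);x=(PP-M)@f;y=(PP-M)@l
    m=(abs(PP[...,2]-.105)<.006)&(x>-.08)&(x<.1)&(abs(y)<.07)&(h[...,2]>165)&(h[...,1]<45)
    q=np.c_[x[m],y[m],PP[m][:,2]]
    A=np.c_[q[:,:2],np.ones(len(q))];c=np.linalg.lstsq(A,q[:,2],rcond=None)[0]
    print('panel',len(q),np.percentile(q,[1,99],axis=0).round(4).tolist(),'plane',c.round(4))
    m=(PP[...,2]>.115)&(x>-.05)&(x<.1)&(abs(y)<.07)&(h[...,1]>100);q=np.c_[x[m],y[m],PP[m][:,2]]
    print('bar',len(q),np.percentile(q,[2,98],axis=0).round(4).tolist())
cv2.imwrite('pics/final.png',np.hstack([cv2.resize(d['image'],(400,300)),cv2.resize(d2['image'],(400,300))]))
E
```

```text
t 27.9 grasp [0.2852 0.1948 0.3581] X [ 0.02   0.004 -1.   ] Z [0.955 0.295 0.021] F [ 0.7 -0.  -0.4] w 0.045 q [ 0.4  -0.14  1.7  -0.    1.56  0.1 ]
panel 2833 [[-0.0668, -0.0542, 0.1007], [0.0624, 0.0562, 0.1098]] plane [-0.0021 -0.0027  0.1056]
bar 188 [[0.002, -0.0263, 0.1445], [0.0134, 0.029, 0.1545]]
panel 1574 [[-0.0553, -0.0678, 0.0993], [0.0708, 0.0674, 0.1078]] plane [-0.0102 -0.0059  0.1044]
bar 355 [[0.0019, -0.029, 0.124], [0.0131, 0.0275, 0.1514]]
```

View pics/final.png

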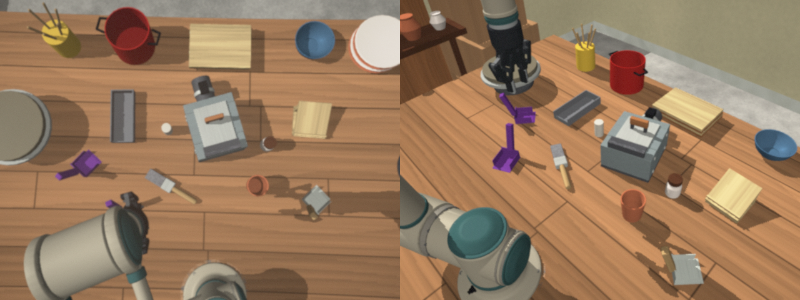

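The final picture shows the lid flat on the mill at (213,120), the scoop standing at (318,200), bystanders in place and the arm clear. The panel top is at 0.105, tilted under 0.6°. The plug is in the mouth, so x and y can be off by at most 4.5/5 mm. Handing in.

```bash
python3 -c "
from rig import *
print(sign_off(), get_state()['clock'])"
```

```text
the job is handed in; nothing more can be done
the job is handed in; nothing more can be done
```

The job is handed in, at about 28 s on the robot's clock, and my last checks point to success. The sign-off gives no verdict.

**What I did:** I scooped all four balls together, tipped them into the mill and stood the scoop on free table at the right. I then hooked the lid's lip under the ledge at about 14° of tilt, swung it down and let go.

**Last checks:**
- **Balls:** depth images taken after the pour showed all four inside the mill.
- **Lid:** its top lies at about 0.105 m, as it should when home. It is flat within about 0.15° in the top view and 0.7° in the side view.
- **Scoop:** its handle leaned about 18.7° against a nominal 18°, so it stands upright.
- **Bystanders and robot:** nothing in the final picture looked moved, and the arm was clear of everything. I did not measure the bystanders.

**A disagreement:** the camera put the lid about 4 mm nearer the robot than centred, while the arm's own reading put it within 1 mm. Either is inside the 6 mm limit, and the plug's clearance in the mouth allows at most 4.5 mm.

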